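Clamp a gel tray in a casting stand with a slip-clutch thumbscrew

ROBOT

A 6-joint arm with a two-finger parallel gripper is mounted at the origin on a cart in front of the work surface, level with it; the furniture and walls round the work are solid. World frame = base frame: x ahead of the robot, y to its left, z up, the work surface at z = 0. Lengths are in m, angles in rad, forces in N, time in s.
With the tool pointing down it reaches from about 0.3 to 0.825 m from the base axis. Payload 5.4 kg.
Tool frame: the origin (TCP) lies midway between the tips of the shut fingers; the grasp point (between the pads) lies 19 mm behind it; z points along the fingers, y is the direction in which the jaws open and shut (so a half turn about z gives the same grasp; the last joint's range is limited). The gripper opens to 92 mm and grips with 3 to 60 N. Pads are 20 mm wide; open, the fingers measure 128 mm over their backs; the gripper's body (75 mm by 189 mm) begins 69 mm behind the grasp point.
Start: joints at [1.022, 0.158, 1.597, -0, 1.386, -0.21], TCP at [0.191, 0.542, 0.215] pointing down, gripper open.
Joint ranges: [-2.91, 2.91], [-0.94, 2.29], [0.18, 2.7], [-1.29, 4.43], [0.17, 2.64], [-3, 3]. Speed limits (rad/s): [2.57, 2.57, 3.14, 3.14, 3.14, 3.14].

INTERFACE

Orientations are given as a rotation vector (axis times angle).
In Python, from bench import bot gives the robot as it stands.
- The arm moves only by the tool play_rows, never from a script. Its argument "moves" is a list of rows, each an object of numbers: "tx", "ty", "tz": the shift along the tool's x, y, z scaled (see below); "spin": the turn about the tool's z scaled (see below); "claw": the gripper's target within -1 to 1 (shut at 1, half-way at 0, fully open at -1). In form: [{"tx": .., "ty": .., "tz": .., "spin": .., "claw": ..}, ...]. A call has 1 to 10 rows; each row is the pose to reach, as a shift and turn from the pose commanded when the call began, along the tool's axes at that moment; what a row does not reach only later rows make up. The controller multiplies each number of a shift by 15 cm and each number of a turn by 2 rad. A row lasts 1/12 s, in which the tool goes at most 41.7 mm and 7.16 degrees, less where a joint would pass 70% of its speed; a pose out of reach is approached as far as the arm can. A call with a number of a shift or a turn outside -1 to 1 is refused whole. A call with a gripper value outside its range is refused whole. The fingers move at their own pace and stop on an object; the grip force is fixed at half the most. Time passes only in rows, so rows that repeat a pose let the fingers close. It gives the time, the measured TCP pose, the force and the opening at its end, in the units of the state.
- bot.observe(): the state, without advancing time (a new reading comes with each control period).
- bot.read_camera(name): name is "side" or "top" or "wrist"; returns a dict with "frame" (420x560x3 uint8, red, green, blue), "intrinsics" (3x3 intrinsics, pixels), "R" (3x3) and "t" (3): a world point X has camera coordinates R X + t; the wrist camera has in their place "T_tool_cam" (4x4, takes a point from camera to tool coordinates, whose origin is the TCP and whose axes are the flange's). Camera axes: x right, y down, z forward; pixel columns grow to the right and rows downward; lengths in m; the calibration is good to about 2 mm. A picture is of the moment at which its call begins: read the wrist's pose just before it. There is no depth.
- bot.hand_in(): hands the job in, once; it reports no verdict.
The state is a dict: "t": time; "joints": joint angles; "dq": joint speeds; "joint_efforts": joint torques, N m; "tcp_pos": TCP position; "tcp_rot": TCP orientation; "contact_force": force on the tool from outside, world axes, zero at the start; "ft_torque": the same for the moment, N m; "finger_gap": finger opening in m.
Only numpy, scipy, OpenCV 4.12 (cv2) and the standard library are available. Lean on these libraries where they do the work, as an engineer would, in place of code of your own. Each camera call takes 0.05 s, during which the arm holds its last target.

TASK

Set the clear gel tray flat into the bed of the casting stand, between the stop plate at its end wall and the sliding gate. Then turn the black thumbscrew clockwise until its clutch slips for the first time, so that the gate clamps the tray, and stop there: do not let the clutch slip through more than a tenth of a turn in all. Let go of everything and leave the other things on the bench where they are.

Things in the scene. Friction and masses are not known exactly. Their poses are not given: they have to be found in the camera images.
- stand: Grey casting stand fixed to the bench, base 182 x 92 x 12 mm. Origin at bench level; x runs along it from the end wall to the thumbscrew, z up. Bed floor z = 12 mm; end wall x = -61..-52, top z = 38. Low guides (top z = 20, inner faces y = +-27.5) at x = -43..-25 and 17..35. Housing under the screw: x = 63..109, y = +-25, top z = 41; screw axis x = 86, y = 0.
- bed (a point): Middle of the bed floor, at (-2, 0, 12) mm in the stand's frame, same axes: the clamped tray's underside is centred within 2 mm of it. The tray stops against a 3 mm stop plate in front of the end wall, as wide and tall as the gate, set firmly by screws: its face stands anywhere from x = -49 to -45.3 mm, differently each time and not measured.
- gate_face (a point): Centre of the top edge of the sliding gate's clamping face, 24.5 mm above the bed floor. The gate, 50 mm wide and 8 mm thick, slides along the stand's x and starts at about x = 48.5 to 49 mm. The opening from stop plate to gate is then 3.8 to 8 mm longer than the tray. Turning the thumbscrew clockwise draws the gate towards the plate, roughly 15 mm a full turn.
- knob_center (a point): Middle of the thumbscrew's black knurled round head on its upright axis: 34 mm diameter, z = 50 to 78 mm, on a thin neck; any yaw can be gripped from above. Clockwise from above closes the gate. Drag about 0.03 N m, more if turned fast. Once the tray is squeezed, some 0.2 rad take it to 0.12, where the clutch slips; held still there, 0.06 to 0.12 remain. Released, it stays but for a small spring-back.
- tray: Loose clear plastic gel tray, 90 mm long (its x axis) x 50 mm wide (y) x 24 mm tall, about 0.12 kg, floor 4 mm and the two long walls 4 mm thick, open at both ends and at the top. Origin at the centre of its underside, z up. Either way round fits. Grasp it across its width (50 mm) from above at its middle.
- witness (a joint): Tiny wear pin in the knob's top, in m: rises 0.0012 m per radian that the clutch has slipped (0 at the start). Its whole useful travel is under 1 mm, hardly to be seen.
- tip_box: Bystander: clear pipette tip box 133 x 90 x 83 mm, behind the stand. Origin under its centre.
- comb: Bystander: white gel comb 35 x 100 x 8 mm lying near the bench's front edge. Origin under its centre.
- small_bottle: Bystander: small capped bottle, 44 mm diameter, 85 mm tall. Origin under its centre.
- timer: Bystander: flat white timer 66 x 64 x 18 mm. Origin under its centre.
- petri: Bystander: petri dish 62 mm diameter, 14 mm tall. Origin under its centre.
Mind the look-alikes: they are no part of the job. Leave any blue or green look-alike of the tray alone.

How it is judged:
By the outcome, as a careful person would: the job done as asked, in the order asked, and still so for the second after the job is handed in, with the robot touching nothing.
It also fails if it takes over 72 s, if anything falls off the work surface, if the arm or the gripper's body presses on something with over 40 N, if the wrist force passes 120 N, or if a joint passes its speed limit or range.

## Working session

There is one attempt and no reset: what is moved stays moved. The work goes in short steps, Python scripts to look and compute and a tool call to move; the robot and the scene stay as the last step left them, time stands still between calls to the robot, and variables do not carry over. Pictures are saved under pics/ and viewed, and the job is handed in when it is done.

Besides the shell and the picture viewer there is one more tool, called after "Call:" by a JSON object that holds its "name" and its "arguments", one argument or row to a line. play_rows: Moves the arm, as the interface text tells. Its arguments: {"type":"object","properties":{"moves":{"type":"array"}},"required":["moves"]}

```bash
mkdir -p pics; ls
python3 - <<'E'
from bench import bot
import cv2,json
print(bot.observe())
for n in ("top","side","wrist"):
    c=bot.read_camera(n); cv2.imwrite(f"pics/{n}0.png",c["frame"][:,:,::-1])
    print(n,{k:v for k,v in c.items() if k!="frame"})
E
```

```text
pics
{'t': 0.0, 'joints': array([ 1.02190129e+00,  1.59090804e-01,  1.59821169e+00, -6.09065036e-06,
        1.38618436e+00, -2.10098749e-01]), 'dq': array([ 0.00023721,  0.0004099 , -0.00145686,  0.00142289, -0.00089158,
       -0.00069667]), 'joint_efforts': array([-1.51149343e-03, -3.85542369e+01, -3.22118425e+01,  7.01097096e-02,
        3.74811469e-02, -1.57990607e-04]), 'tcp_pos': array([0.19079302, 0.54176647, 0.21360575]), 'tcp_rot': array([-5.29519092e-01, -3.09593810e+00,  2.76657656e-03]), 'contact_force': array([ 0.19976227,  0.08185965, -0.7363464 ]), 'ft_torque': array([ 0.00361304, -0.02615282, -0.02317226]), 'finger_gap': 0.09147919803447466}
top {'intrinsics': array([[383.04068686,   0.        , 282.83236219],
       [  0.        , 383.04068686, 207.25179041],
       [  0.        ,   0.        ,   1.        ]]), 'R': array([[-6.51985313e-04, -9.99976288e-01, -6.85552708e-03],
       [-9.81541839e-01,  1.95103151e-03, -1.91237577e-01],
       [ 1.91246418e-01,  6.60430256e-03, -9.81519837e-01]]), 't': array([-0.01545353,  0.54600039,  0.88014618])}
side {'intrinsics':
[... 188 characters left out ...]
12924,  0.01943567],
       [-0.05270422,  0.70506102, -0.70718542],
       [ 0.02528326, -0.70700051, -0.70676094]]), 't': array([0.54915408, 0.09213594, 1.07682123])}
wrist {'intrinsics': array([[372.64173933,   0.        , 282.21073467],
       [  0.        , 372.64173933, 207.33245867],
       [  0.        ,   0.        ,   1.        ]]), 'T_tool_cam': array([[ 1.40519747e-05, -9.62783184e-01, -2.70274935e-01,
         7.65288571e-02],
       [ 9.99999743e-01, -1.80107364e-04,  6.93576385e-04,
         5.41545259e-05],
       [-7.16442187e-04, -2.70274875e-01,  9.62782934e-01,
        -1.70786257e-01],
       [ 0.00000000e+00,  0.00000000e+00,  0.00000000e+00,
         1.00000000e+00]])}
```

View pics/top0.png

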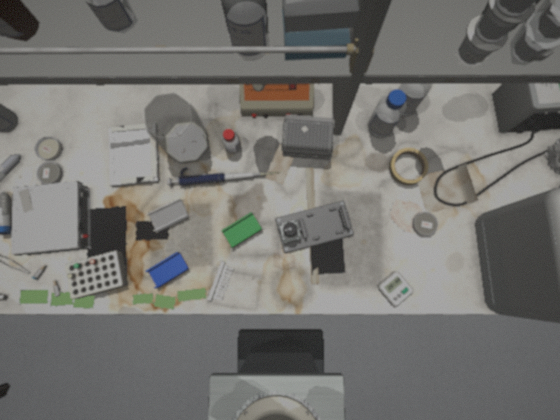

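View pics/side0.png

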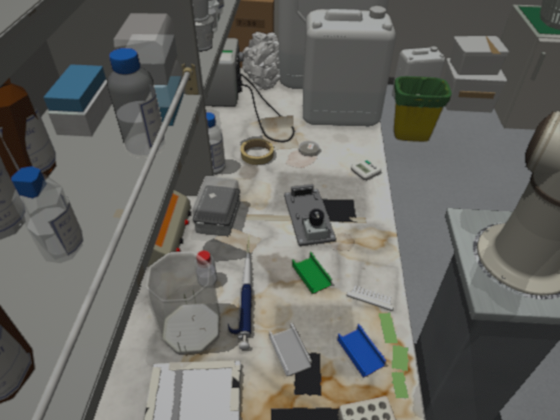

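View pics/wrist0.png

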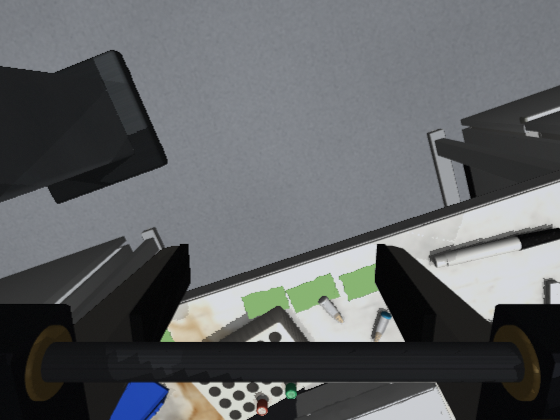

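In the top view, the tray-like things are grey/clear at (169,215), green at (242,230) and blue at (168,270). The clear one fits the description, since the coloured ones are the look-alikes. I'll confirm that in enlarged crops.

```bash
cat > h.py <<'E'
from bench import bot
import cv2,numpy as np
from scipy.spatial.transform import Rotation as Ro
def cam(n):
    o=bot.observe(); c=bot.read_camera(n)
    if n=="wrist":
        T=np.eye(4);T[:3,:3]=Ro.from_rotvec(o["tcp_rot"]).as_matrix();T[:3,3]=o["tcp_pos"]
        M=np.linalg.inv(T@c["T_tool_cam"]); c["R"]=M[:3,:3];c["t"]=M[:3,3]
    return c
def ray(c,p,z):
    d=np.linalg.inv(c["intrinsics"])@np.array([p[0],p[1],1.]); R=c["R"];C=-R.T@c["t"];d=R.T@d
    return C+d*(z-C[2])/d[2]
def proj(c,X):
    X=np.atleast_2d(X);p=(c["intrinsics"]@(c["R"]@X.T+c["t"][:,None]));return (p[:2]/p[2]).T
def crop(c,f,x0,x1,y0,y1,s):
    cv2.imwrite(f,cv2.resize(c["frame"][y0:y1,x0:x1,::-1],None,fx=s,fy=s,interpolation=cv2.INTER_CUBIC))
E
python3 - <<'E'
from h import *
c=cam("top"); crop(c,"pics/top1.png",140,360,180,290,3.6)
d=cam("side"); crop(d,"pics/side1.png",250,400,180,390,2.8)
for p,z in (((169,215),.02),((291,231),.078),((340,215),.03),((242,230),.02)): print(p,ray(c,p,z))
E
```

```text
(169, 215) [0.53303763 0.27062328 0.02      ]
(291, 231) [ 0.48440507 -0.03541036  0.078     ]
(340, 215) [ 0.53050797 -0.15795982  0.03      ]
(242, 230) [0.49471757 0.08596666 0.02      ]
```

View pics/top1.png

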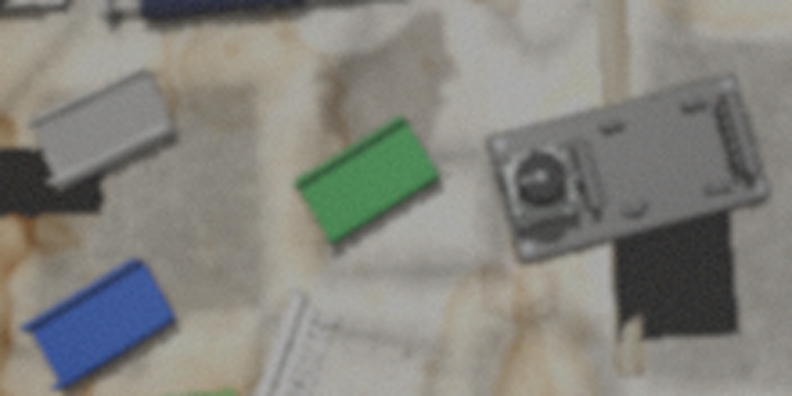

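View pics/side1.png

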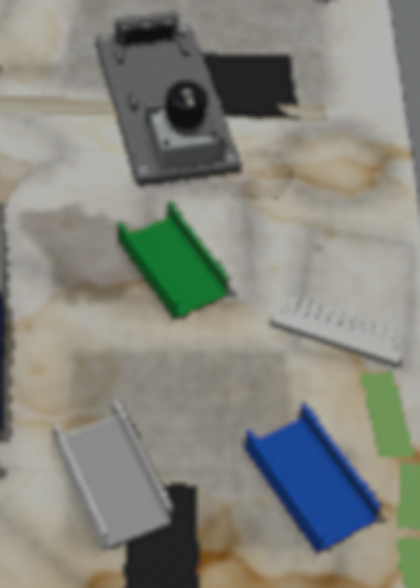

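Confirmed: the grey/clear tray at top (169,215) is the target. The stand's end wall is on the right and the knob on the left. Next I plan the approach.

```bash
cat >> h.py <<'E'
def plan(xyz,yaw):
    """tool-axis shift numbers & spin to bring TCP to xyz with tool-y at world angle yaw(deg, mod 180)"""
    o=bot.observe();R=Ro.from_rotvec(o["tcp_rot"]).as_matrix()
    d=R.T@(np.array(xyz)-o["tcp_pos"])
    y=np.degrees(np.arctan2(R[1,1],R[0,1])); dy=(yaw-y+90)%180-90
    print("t",round(o["t"],2),"tcp",o["tcp_pos"].round(4),"yaw",round(y,2),"tilt",R[:,2].round(4),"q",o["joints"].round(3))
    print("n txyz",(d/.15).round(4),"spin",round(-np.radians(dy)/2,4),"deg",round(-dy,1),"alt",round(-np.radians(dy-180*np.sign(dy))/2,4))
    print("F",o["contact_force"].round(2),"T",o["ft_torque"].round(4),"gap",round(o["finger_gap"],4))
E
python3 -c "
from h import *
plan([.53,.27,.16],25)"
```

```text
t 0.25 tcp [0.191  0.542  0.2141] yaw 70.59 tilt [-4.e-04 -8.e-04 -1.e+00] q [ 1.022  0.159  1.598 -0.     1.386 -0.21 ]
n txyz [-2.7344 -0.9591  0.3612] spin 0.3978 deg 45.6 alt -1.173
F [-0.11  0.31  0.44] T [-0.0432 -0.0068 -0.0214] gap 0.0919
```

Call:
{"name": "play_rows", "arguments": {
  "moves": [
    {"tx":-0.25,"ty":-0.1,"claw":-1},
    {"tx":-0.5,"ty":-0.2,"claw":-1},
    {"tx":-0.75,"ty":-0.3,"claw":-1},
    {"tx":-1,"ty":-0.4,"claw":-1},
    {"tx":-1,"ty":-0.4,"claw":-1}
  ]
}}

```text
invalid input
```

Call:
{"name": "play_rows", "arguments": {
  "moves": [
    {"tx":-0.25,"ty":-0.1,"tz":0.1,"claw":-1},
    {"tx":-0.5,"ty":-0.2,"tz":0.1,"claw":-1},
    {"tx":-0.75,"ty":-0.3,"tz":0.1,"claw":-1},
    {"tx":-1,"ty":-0.4,"tz":0.1,"claw":-1},
    {"tx":-1,"ty":-0.4,"tz":0.1,"claw":-1}
  ]
}}

```text
invalid input
```

Call:
{"name": "play_rows", "arguments": {
  "moves": [
    {"tx":-0.25,"ty":-0.05,"tz":0.1,"spin":0.06,"claw":-1},
    {"tx":-0.5,"ty":-0.1,"tz":0.2,"spin":0.12,"claw":-1},
    {"tx":-0.73,"ty":-0.15,"tz":0.26,"spin":0.18,"claw":-1},
    {"tx":-0.73,"ty":-0.15,"tz":0.26,"spin":0.24,"claw":-1},
    {"tx":-0.73,"ty":-0.15,"tz":0.26,"spin":0.3,"claw":-1},
    {"tx":-0.73,"ty":-0.15,"tz":0.26,"spin":0.36,"claw":-1},
    {"tx":-0.73,"ty":-0.15,"tz":0.26,"spin":0.398,"claw":-1},
    {"tx":-0.73,"ty":-0.15,"tz":0.26,"spin":0.398,"claw":-1}
  ]
}}

```text
t: 0.92
tcp_pos: [0.287, 0.4845, 0.1755]
tcp_rot: [-1.691, -2.647, 0.0]
contact_force: [-0.8, -0.2, 1.0]
finger_gap: 0.0922
```

Run:
```python
from h import *
plan([.53,.27,.16],25)
c=cam("wrist"); cv2.imwrite("pics/w1.png",c["frame"][:,:,::-1]); np.savez("w1",R=c["R"],t=c["t"],intrinsics=c["intrinsics"])
```

```text
t 0.92 tcp [0.287  0.4845 0.1755] yaw 24.86 tilt [-2.e-04 -2.e-04 -1.e+00] q [0.822 0.16  1.674 0.    1.308 0.388]
n txyz [-1.9788  0.8687  0.103 ] spin -0.0012 deg -0.1 alt 1.5696
F [-0.81 -0.24  1.04] T [-0.0232  0.045  -0.015 ] gap 0.0922
```

View pics/w1.png

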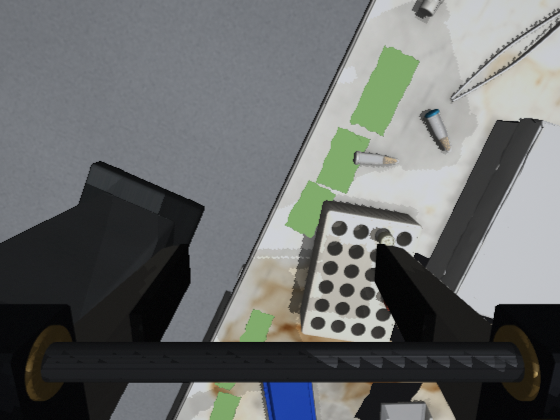

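Call:
{"name": "play_rows", "arguments": {
  "moves": [
    {"tx":-0.2,"ty":0.09,"tz":0,"spin":0,"claw":-1},
    {"tx":-0.45,"ty":0.2,"tz":0,"spin":0,"claw":-1},
    {"tx":-0.7,"ty":0.31,"tz":0,"spin":0,"claw":-1},
    {"tx":-1,"ty":0.44,"tz":0,"spin":0,"claw":-1},
    {"tx":-1,"ty":0.44,"tz":0,"spin":0,"claw":-1}
  ]
}}

```text
t: 1.38
tcp_pos: [0.4142, 0.3729, 0.1758]
tcp_rot: [1.69, 2.645, 0.0]
contact_force: [-0.7, -0.1, -0.7]
finger_gap: 0.0918
```

Call:
{"name": "play_rows", "arguments": {
  "moves": [
    {"tx":-0.25,"ty":0.11,"tz":0.02,"spin":0,"claw":-1},
    {"tx":-0.5,"ty":0.22,"tz":0.05,"spin":0,"claw":-1},
    {"tx":-0.75,"ty":0.33,"tz":0.1,"spin":0,"claw":-1},
    {"tx":-0.98,"ty":0.43,"tz":0.1,"spin":0,"claw":-1},
    {"tx":-0.98,"ty":0.43,"tz":0.1,"spin":0,"claw":-1},
    {"tx":-0.98,"ty":0.43,"tz":0.1,"spin":0,"claw":-1}
  ]
}}

```text
t: 1.88
tcp_pos: [0.5314, 0.2697, 0.1604]
tcp_rot: [-1.69, -2.648, 0.0]
contact_force: [-0.4, 0.1, -0.5]
finger_gap: 0.0919
```

Run:
```python
from h import *
plan([.53,.27,.16],25)
c=cam("wrist"); cv2.imwrite("pics/w2.png",c["frame"][:,:,::-1]); np.savez("w2",R=c["R"],t=c["t"],intrinsics=c["intrinsics"])
```

```text
t 1.88 tcp [0.5314 0.2697 0.1604] yaw 24.91 tilt [-5.e-04  2.e-04 -1.e+00] q [ 0.267  0.257  1.593  0.     1.293 -0.168]
n txyz [ 0.006  -0.0076  0.0024] spin -0.0007 deg -0.1 alt 1.5701
F [-0.44  0.11 -0.51] T [-0.0393  0.0131 -0.0075] gap 0.0919
```

View pics/w2.png

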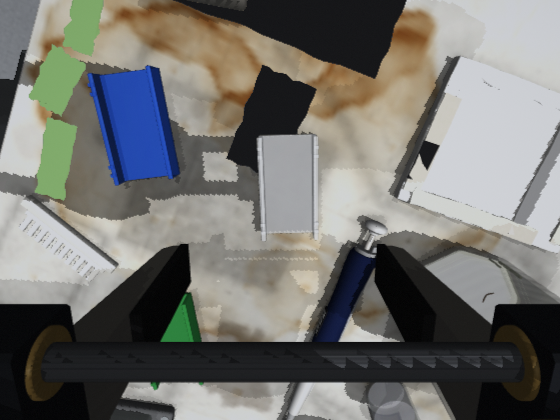

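Run:
```python
from h import *
im=cv2.imread("pics/w2.png"); cv2.imwrite("pics/w2c.png",cv2.resize(im[120:250,240:340],None,fx=4.5,fy=4.5,interpolation=cv2.INTER_CUBIC))
```

```text
(no output)
```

View pics/w2c.png

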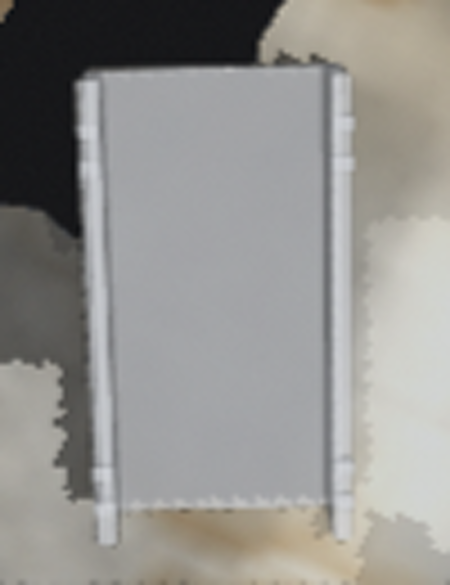

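Run:
```python
from h import *
c=np.load("w2.npz")
P=[ray(c,(240+x/4.5-.4,120+y/4.5-.4),.024)[:2] for x,y in ((77,80),(349,72),(353,540),(97,545))]
P=np.array(P);print(P,P.mean(0))
for i in range(4):
    d=P[(i+1)%4]-P[i];print(np.linalg.norm(d),np.degrees(np.arctan2(d[1],d[0])))
plan([*P.mean(0),.16],25)
```

```text
[[0.49164325 0.30582247]
 [0.53559277 0.32780685]
 [0.57622799 0.24756783]
 [0.5313904  0.22560338]] [0.5337136  0.27670013]
0.049141364668924416 26.575084216500176
0.08994177257723604 -63.14110790564587
0.04992841764914455 -153.90129898395256
0.08952619127170224 116.3576070521483
t 1.93 tcp [0.5304 0.2707 0.1604] yaw 25.01 tilt [-8.e-04  4.e-04 -1.e+00] q [ 2.690e-01  2.560e-01  1.594e+00  1.000e-03  1.293e+00 -1.680e-01]
n txyz [0.0268 0.0366 0.0028] spin 0.0001 deg 0.0 alt -1.5707
F [0.06 0.45 0.22] T [-0.0447 -0.0072 -0.0417] gap 0.0916
```

```bash
python3 -c "
from h import *
plan([.5337,.2767,.005],26.5)"
```

```text
t 1.93 tcp [0.5304 0.2707 0.1604] yaw 25.01 tilt [-8.e-04  4.e-04 -1.e+00] q [ 2.690e-01  2.560e-01  1.594e+00  1.000e-03  1.293e+00 -1.680e-01]
n txyz [0.0262 0.0371 1.0361] spin -0.013 deg -1.5 alt 1.5578
F [0.06 0.45 0.22] T [-0.0447 -0.0072 -0.0417] gap 0.0916
```

Call:
{"name": "play_rows", "arguments": {
  "moves": [
    {"tx":-0.027,"ty":0.037,"tz":0.15,"spin":-0.013,"claw":-1},
    {"tx":-0.027,"ty":0.037,"tz":0.35,"spin":-0.013,"claw":-1},
    {"tx":-0.027,"ty":0.037,"tz":0.55,"spin":-0.013,"claw":-1},
    {"tx":-0.027,"ty":0.037,"tz":0.7,"spin":-0.013,"claw":-1},
    {"tx":-0.027,"ty":0.037,"tz":0.7,"spin":-0.013,"claw":-1},
    {"tx":-0.027,"ty":0.037,"tz":0.7,"spin":-0.013,"claw":-1}
  ]
}}

```text
t: 2.43
tcp_pos: [0.5354, 0.2703, 0.0549]
tcp_rot: [-1.649, -2.671, 0.003]
contact_force: [0.4, -0.1, 0.4]
finger_gap: 0.092
```

```bash
python3 -c "
from h import *
plan([.5337,.2767,.005],26.5)"
```

```text
t 2.43 tcp [0.5354 0.2703 0.0549] yaw 26.62 tilt [-2.9e-03 -5.0e-04 -1.0e+00] q [ 0.266  0.392  1.649  0.     1.104 -0.199]
n txyz [0.0427 0.0102 0.3324] spin 0.001 deg 0.1 alt -1.5698
F [ 0.43 -0.13  0.41] T [-0.0403  0.0493 -0.0485] gap 0.092
```

Call:
{"name": "play_rows", "arguments": {
  "moves": [
    {"tx":0.043,"ty":0.01,"tz":0,"spin":0,"claw":-1},
    {"tx":0.043,"ty":0.01,"tz":0.12,"spin":0,"claw":-1},
    {"tx":0.043,"ty":0.01,"tz":0.24,"spin":0,"claw":-1},
    {"tx":0.043,"ty":0.01,"tz":0.332,"spin":0,"claw":-1},
    {"tx":0.043,"ty":0.01,"tz":0.332,"spin":0,"claw":-1},
    {"tx":0.043,"ty":0.01,"tz":0.332,"spin":0,"claw":-1}
  ]
}}

```text
t: 2.93
tcp_pos: [0.5359, 0.2762, 0.0064]
tcp_rot: [1.653, 2.671, 0.0]
contact_force: [0.2, 0.4, 0.2]
finger_gap: 0.0921
```

```bash
python3 -c "
from h import *
plan([.5337,.2767,.005],26.5)"
```

```text
t 2.93 tcp [0.5359 0.2762 0.0064] yaw 26.5 tilt [ 2.e-04  2.e-04 -1.e+00] q [ 0.276  0.469  1.655  0.     1.017 -0.187]
n txyz [ 0.0097 -0.0116  0.0094] spin -0.0 deg -0.0 alt 1.5708
F [0.19 0.44 0.18] T [-0.0444  0.0569 -0.0197] gap 0.0921
```

Call:
{"name": "play_rows", "arguments": {
  "moves": [
    {"tx":0.008,"ty":-0.01,"tz":0.009,"spin":0,"claw":-1},
    {"tx":0.008,"ty":-0.01,"tz":0.009,"spin":0,"claw":-0.1},
    {"tx":0.008,"ty":-0.01,"tz":0.009,"spin":0,"claw":0.2},
    {"tx":0.008,"ty":-0.01,"tz":0.009,"spin":0,"claw":0.6},
    {"tx":0.008,"ty":-0.01,"tz":0.009,"spin":0,"claw":1},
    {"tx":0.008,"ty":-0.01,"tz":0.009,"spin":0,"claw":1},
    {"tx":0.008,"ty":-0.01,"tz":0.009,"spin":0,"claw":1},
    {"tx":0.008,"ty":-0.01,"tz":0.009,"spin":0,"claw":1},
    {"tx":0.008,"ty":-0.01,"tz":0.009,"spin":0,"claw":1},
    {"tx":0.008,"ty":-0.01,"tz":0.009,"spin":0,"claw":1}
  ]
}}

```text
t: 3.77
tcp_pos: [0.534, 0.2761, 0.0045]
tcp_rot: [1.654, 2.671, -0.0]
contact_force: [-1.3, 0.7, 0.0]
finger_gap: 0.0498
```

```bash
python3 -c "
from h import *
for i in range(3):plan([.5337,.2767,.005],26.5); cam('top')"
```

```text
t 3.77 tcp [0.534  0.2761 0.0045] yaw 26.47 tilt [ 1.e-04 -1.e-04 -1.e+00] q [ 0.276  0.469  1.661 -0.     1.012 -0.186]
n txyz [ 0.0047  0.     -0.0033] spin -0.0003 deg -0.0 alt 1.5705
F [-1.25  0.69  0.05] T [-0.0979  0.0437 -0.0711] gap 0.0498
t 3.82 tcp [0.534  0.2761 0.0045] yaw 26.47 tilt [ 1.e-04 -0.e+00 -1.e+00] q [ 0.276  0.469  1.661 -0.     1.012 -0.186]
n txyz [ 0.0045 -0.0001 -0.0032] spin -0.0002 deg -0.0 alt 1.5706
F [ 0.28 -0.25  0.83] T [-0.1398  0.0524 -0.0289] gap 0.0496
t 3.87 tcp [0.534  0.2761 0.0045] yaw 26.47 tilt [ 0. -0. -1.] q [ 0.276  0.469  1.661 -0.     1.012 -0.186]
n txyz [ 0.0047  0.     -0.0034] spin -0.0003 deg -0.0 alt 1.5705
F [-0.45 -0.39  1.17] T [-0.185   0.0623  0.0218] gap 0.05
```

Run:
```python
from h import *
c=cam("top")
f=lambda x,y,z: ray(c,(140+x/3.6-.4,180+y/3.6-.4),z)
P=[f(x,y,.012) for x,y in ((490,140),(730,78),(767,193),(525,262))]
print(np.round(P,4)); 
for i in range(4):
    d=P[(i+1)%4]-P[i];print(np.linalg.norm(d),np.degrees(np.arctan2(d[1],d[0])))
k=f(540,178,.078);print("knob",k)
u=np.array([np.cos(np.radians(104.5)),np.sin(np.radians(104.5))]);o=k[:2]-.086*u;print("origin",o)
g=o+.0*u-.095*u;print(g)
plan([*g,.3],14.5)
```

```text
[[ 0.525   0.0021  0.012 ]
 [ 0.5691 -0.1677  0.012 ]
 [ 0.4872 -0.1909  0.012 ]
 [ 0.4396 -0.0223  0.012 ]]
0.17543194640394827 -75.42177866779218
0.08512746909840742 -164.14628363028655
0.1752229795837631 105.78287634145343
0.08881605050229129 15.96056691700991
knob [ 0.48901953 -0.03215444  0.078     ]
origin [ 0.51055221 -0.11541513]
[ 0.53433831 -0.20738916]
t 3.97 tcp [0.534  0.2761 0.0045] yaw 26.47 tilt [ 0.e+00 -1.e-04 -1.e+00] q [ 0.276  0.469  1.661 -0.     1.012 -0.186]
n txyz [-2.8862 -1.4346 -1.9699] spin 0.1045 deg 12.0 alt -1.4663
F [ 0.03  0.08 -0.16] T [-0.0658  0.0175 -0.013 ] gap 0.0496
```

Call:
{"name": "play_rows", "arguments": {
  "moves": [
    {"tx":0,"ty":0,"tz":-0.05,"spin":0,"claw":1},
    {"tx":0,"ty":0,"tz":-0.2,"spin":0,"claw":1},
    {"tx":0,"ty":0,"tz":-0.4,"spin":0,"claw":1},
    {"tx":0,"ty":0,"tz":-0.6,"spin":0,"claw":1},
    {"tx":0,"ty":0,"tz":-0.8,"spin":0,"claw":1},
    {"tx":0,"ty":0,"tz":-1,"spin":0,"claw":1}
  ]
}}

```text
t: 4.47
tcp_pos: [0.5335, 0.276, 0.1561]
tcp_rot: [-1.654, -2.671, 0.0]
contact_force: [0.6, 0.0, -1.9]
finger_gap: 0.0498
```

Call:
{"name": "play_rows", "arguments": {
  "moves": [
    {"tx":-0.15,"ty":-0.07,"tz":-0.15,"spin":0,"claw":1},
    {"tx":-0.35,"ty":-0.17,"tz":-0.35,"spin":0,"claw":1},
    {"tx":-0.55,"ty":-0.27,"tz":-0.55,"spin":0,"claw":1},
    {"tx":-0.75,"ty":-0.37,"tz":-0.75,"spin":0,"claw":1},
    {"tx":-1,"ty":-0.5,"tz":-0.95,"spin":0,"claw":1}
  ]
}}

```text
t: 4.88
tcp_pos: [0.5335, 0.1236, 0.2872]
tcp_rot: [1.652, 2.671, 0.001]
contact_force: [0.9, -0.4, -0.9]
finger_gap: 0.0498
```

Call:
{"name": "play_rows", "arguments": {
  "moves": [
    {"tx":-0.2,"ty":-0.1,"tz":0,"spin":0,"claw":1},
    {"tx":-0.4,"ty":-0.2,"tz":0,"spin":0,"claw":1},
    {"tx":-0.6,"ty":-0.3,"tz":0,"spin":0,"claw":1},
    {"tx":-0.8,"ty":-0.4,"tz":0,"spin":0,"claw":1},
    {"tx":-0.9,"ty":-0.45,"tz":0,"spin":0,"claw":1},
    {"tx":-0.95,"ty":-0.48,"tz":0,"spin":0,"claw":1}
  ]
}}

```text
t: 5.38
tcp_pos: [0.5326, -0.0374, 0.2851]
tcp_rot: [1.658, 2.669, -0.001]
contact_force: [-0.9, 0.1, -0.9]
finger_gap: 0.05
```

Run:
```python
from h import *
plan([.534,-.207,.3],15)
```

```text
t 5.38 tcp [ 0.5326 -0.0374  0.2851] yaw 26.31 tilt [-2.e-04 -4.e-04 -1.e+00] q [-0.296  0.012  1.614 -0.     1.515 -0.755]
n txyz [-1.0177 -0.4928 -0.0988] spin 0.0987 deg 11.3 alt -1.4721
F [-0.95  0.11 -0.92] T [-0.0155  0.0663 -0.0361] gap 0.05
```

Call:
{"name": "play_rows", "arguments": {
  "moves": [
    {"tx":-0.2,"ty":-0.1,"tz":-0.02,"spin":0.05,"claw":1},
    {"tx":-0.45,"ty":-0.22,"tz":-0.05,"spin":0.099,"claw":1},
    {"tx":-0.7,"ty":-0.35,"tz":-0.1,"spin":0.099,"claw":1},
    {"tx":-0.9,"ty":-0.45,"tz":-0.1,"spin":0.099,"claw":1},
    {"tx":-1,"ty":-0.49,"tz":-0.1,"spin":0.099,"claw":1},
    {"tx":-1,"ty":-0.49,"tz":-0.1,"spin":0.099,"claw":1},
    {"tx":-1,"ty":-0.49,"tz":-0.1,"spin":0.099,"claw":1}
  ]
}}

```text
t: 5.97
tcp_pos: [0.534, -0.2013, 0.2996]
tcp_rot: [-1.909, -2.493, -0.001]
contact_force: [-0.3, -0.1, -2.0]
finger_gap: 0.0499
```

Run:
```python
from h import *
plan([.534,-.207,.3],15)
c=cam("wrist"); cv2.imwrite("pics/w3.png",c["frame"][:,:,::-1]); np.savez("w3",R=c["R"],t=c["t"],intrinsics=c["intrinsics"])
```

```text
t 5.97 tcp [ 0.534  -0.2013  0.2996] yaw 15.1 tilt [-7.0e-04  1.7e-03 -1.0e+00] q [-5.730e-01  1.050e-01  1.489e+00  1.000e-03  1.549e+00 -8.360e-01]
n txyz [-0.0366 -0.0101 -0.0027] spin 0.0009 deg 0.1 alt -1.5699
F [-0.27 -0.09 -1.96] T [-0.0323  0.0703 -0.0181] gap 0.0499
```

View pics/w3.png

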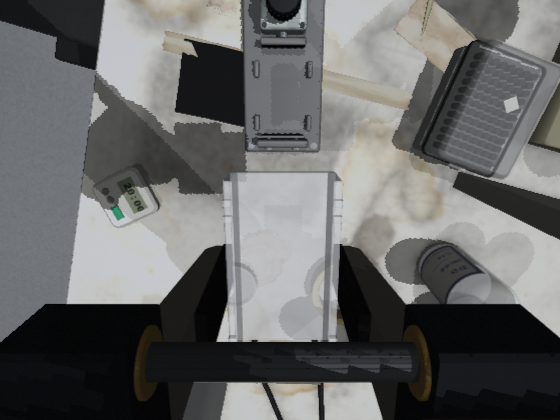

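Run:
```python
from h import *
im=cv2.imread("pics/w3.png"); cv2.imwrite("pics/w3c.png",cv2.resize(im[0:160,225:345],None,fx=3.7,fy=3.7,interpolation=cv2.INTER_CUBIC))
cv2.imwrite("pics/w3d.png",cv2.resize(im[160:350,210:360],None,fx=3.1,fy=3.1,interpolation=cv2.INTER_CUBIC))
```

```text
(no output)
```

View pics/w3c.png

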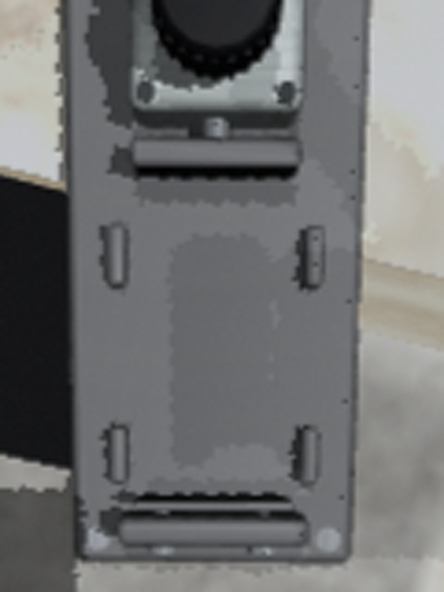

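View pics/w3d.png

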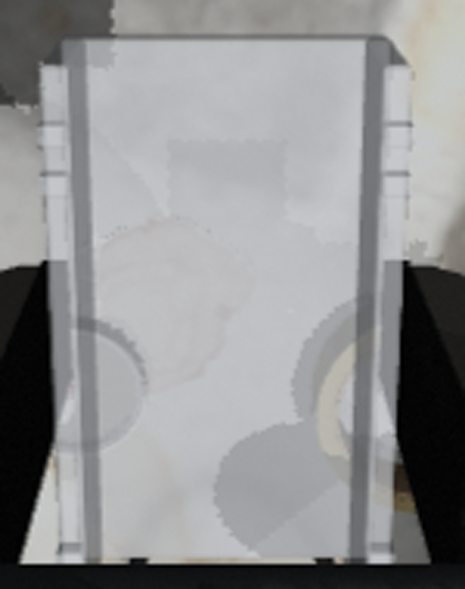

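```bash
cat > fit.py <<'E'
from h import *
from scipy.optimize import least_squares
def fit(c,obs,x0):
    """obs: list of (stand xyz, pix u or None, v or None)"""
    def pts(p,X):
        X=np.asarray(X,float);cs,sn=np.cos(p[2]),np.sin(p[2])
        return np.c_[p[0]+cs*X[:,0]-sn*X[:,1],p[1]+sn*X[:,0]+cs*X[:,1],X[:,2]]
    X=np.array([o[0] for o in obs])/1000
    U=np.array([[np.nan if v is None else v for v in o[1:]] for o in obs],float)
    f=lambda p:np.nan_to_num((proj(c,pts(p,X))-U)).ravel()
    r=least_squares(f,x0,loss="soft_l1"); return r.x,f(r.x).reshape(-1,2),pts
E
python3 - <<'E'
from fit import *
c=np.load("w3.npz")
g=lambda x,y:(225+x/3.7-.4,y/3.7-.4)
obs=[]
def add(X,x,y):
    u,v=g(x or 0,y or 0);obs.append((X,u if x else None,v if y else None))
# inner faces top z=20
add((-34,27.5,20),128,453);add((-34,-27.5,20),303,453)
add((26,27.5,20),128,257);add((26,-27.5,20),306,257)
# guide ends
add((-25,30,20),None,426);add((-43,30,20),None,482);add((17,30,20),None,288);add((35,30,20),None,226)
add((-25,-30,20),None,427);add((-43,-30,20),None,482);add((17,-30,20),None,288);add((35,-30,20),None,228)
add((-34,46,12),74,None);add((-34,-46,12),354,None);add((60,46,12),66,None);add((60,-46,12),362,None)
x,r,pts=fit(c,obs,[.51,-.115,np.radians(105)])
print(x[:2],np.degrees(x[2]));print(r.round(1).tolist())
for nm,X in dict(wallF=(-52,0,38),wallB=(-61,0,38),wallL=(-52,25,38),wallR=(-52,-25,38),plate49=(-49,0,36.5),plate45=(-45.3,0,36.5),p49b=(-52,0,36.5),gate=(48.5,0,36.5),gateb=(56.5,0,36.5),gateL=(48.5,25,36.5),gfoot=(48.5,0,12),knobtop=(86,0,78),knobn=(69,0,78),end=(-73,0,12),e2=(-73,0,0),plate49f=(-49,0,12),plate45f=(-45.3,0,12)).items():
    p=proj(c,pts(x,np.array([X])/1000))[0];print(nm,((p[0]+.4-225)*3.7).round(1),((p[1]+.4)*3.7).round(1))
E
```

```text
[ 0.51155926 -0.11577339] 105.00508786605324
[[0.2, 0.7], [-0.5, 0.8], [-0.5, -0.3], [-0.3, -0.3], [0.0, 0.2], [0.0, 0.6], [0.0, -0.4], [0.0, -0.4], [0.0, -0.0], [0.0, 0.7], [0.0, -0.3], [0.0, -0.9], [-0.2, 0.0], [0.7, 0.0], [-0.1, 0.0], [1.0, 0.0]]
wallF 215.1 518.1
wallB 215.0 547.4
wallL 134.4 518.0
wallR 295.7 518.3
plate49 215.1 507.9
plate45 215.1 495.8
p49b 215.0 517.7
gate 215.7 168.7
gateb 215.8 138.9
gateL 130.0 168.5
gfoot 215.5 180.7
knobtop 216.4 -14.6
knobn 216.3 58.7
end 214.8 574.9
e2 214.7 570.2
plate49f 214.9 501.5
plate45f 214.9 490.0
```

Run:
```python
from h import *
im=cv2.imread("pics/w3.png"); cv2.imwrite("pics/w3e.png",cv2.resize(im[126:156,240:330],None,fx=8,fy=8,interpolation=cv2.INTER_NEAREST))
print(im[130:152,270:290].mean(axis=(1,2)).round(0))
print(im[34:56,270:290].mean(axis=(1,2)).round(0))
```

```text
[107. 106. 101.  66.  11.  43. 113.  94.  28.  31.  64. 104. 123. 116.
 111. 105.  89.  77. 104. 103.  83.  74.]
[ 70.  85.  78.  65.  99. 116. 118. 118. 115. 100.  65.  12.   4.  17.
  60.  94.  94.  94.  94.  94. 100. 113.]
```

View pics/w3e.png

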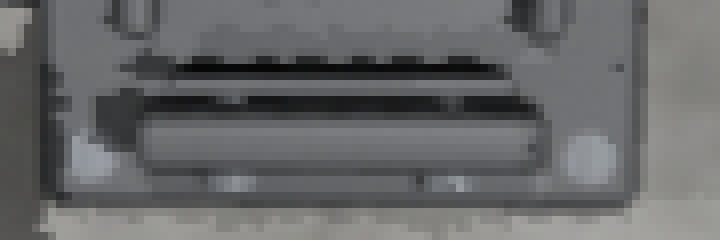

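Run:
```python
from h import *
o=bot.observe();c=np.load("w3.npz");cc=bot.read_camera("wrist")
T=np.linalg.inv(cc["T_tool_cam"]);
for dx in (-.001,0,.001):
  for X in ((.045,-.025,-.0195),(.045,.025,-.0195),(.045,-.025,.0045),(.045,.025,.0045),(-.045,-.025,-.0195),(-.045,.025,-.0195)):
    X=np.array(X)+[dx,0,0]
    p=cc["intrinsics"]@(T[:3,:3]@X+T[:3,3]);p=p[:2]/p[2];print(dx,X,((p+.4-[210,160])*3.1).round(1))
# target
th=np.radians(105.0);u=np.array([np.cos(th),np.sin(th)]);s=np.array([.51156,-.11577])
for xc in (.0007,):print(s+u*xc)
plan([*(s+u*.0007),.15],15)
plan([*(s+u*.0007),.017],15)
```

```text
-0.001 [ 0.044  -0.025  -0.0195] [39.8 76.2]
-0.001 [ 0.044   0.025  -0.0195] [413.8  76.1]
-0.001 [ 0.044  -0.025   0.0045] [63.8 43.4]
-0.001 [0.044  0.025  0.0045] [389.2  43.4]
-0.001 [-0.046  -0.025  -0.0195] [ 64.9 646.3]
-0.001 [-0.046   0.025  -0.0195] [388.2 646.2]
0 [ 0.045  -0.025  -0.0195] [39.5 68.8]
0 [ 0.045   0.025  -0.0195] [414.2  68.8]
0 [ 0.045  -0.025   0.0045] [63.6 37. ]
0 [0.045  0.025  0.0045] [389.4  37. ]
0 [-0.045  -0.025  -0.0195] [ 64.7 640.9]
0 [-0.045   0.025  -0.0195] [388.5 640.7]
0.001 [ 0.046  -0.025  -0.0195] [39.1 61.5]
0.001 [ 0.046   0.025  -0.0195] [414.5  61.4]
0.001 [ 0.046  -0.025   0.0045] [63.3 30.5]
0.001 [0.046  0.025  0.0045] [389.7  30.5]
0.001 [-0.044  -0.025  -0.0195] [ 64.5 635.4]
0.001 [-0.044   0.025  -0.0195] [388.7 635.2]
[ 0.51137883 -0.11509385]
t 6.07 tcp [ 0.5342 -0.2002  0.2998] yaw 15.23 tilt [-4.0e-04  1.2e-03 -1.0e+00] q [-5.710e-01  1.040e-01  1.490e+00  1.000e-03  1.549e+00 -8.370e-01]
n txyz [0.586  0.0021 0.9996] spin 0.002 deg 0.2 alt -1.5688
F [-0.43  0.13 -1.3 ] T [-0.0543  0.0185 -0.0086] gap 0.0496
t 6.07 tcp [ 0.5342 -0.2002  0.2998] yaw 15.23 tilt [-4.0e-04  1.2e-03 -1.0e+00] q [-5.710e-01  1.040e-01  1.490e+00  1.000e-03  1.549e+00 -8.370e-01]
n txyz [0.5848 0.0022 1.8862] spin 0.002 deg 0.2 alt -1.5688
F [-0.43  0.13 -1.3 ] T [-0.0543  0.0185 -0.0086] gap 0.0496
```

Call:
{"name": "play_rows", "arguments": {
  "moves": [
    {"tx":0.15,"ty":0,"tz":0,"spin":0,"claw":1},
    {"tx":0.3,"ty":0,"tz":0.1,"spin":0,"claw":1},
    {"tx":0.45,"ty":0,"tz":0.3,"spin":0,"claw":1},
    {"tx":0.584,"ty":0.002,"tz":0.5,"spin":0.002,"claw":1},
    {"tx":0.584,"ty":0.002,"tz":0.75,"spin":0.002,"claw":1},
    {"tx":0.584,"ty":0.002,"tz":0.95,"spin":0.002,"claw":1},
    {"tx":0.584,"ty":0.002,"tz":1,"spin":0.002,"claw":1},
    {"tx":0.584,"ty":0.002,"tz":1,"spin":0.002,"claw":1},
    {"tx":0.584,"ty":0.002,"tz":1,"spin":0.002,"claw":1},
    {"tx":0.584,"ty":0.002,"tz":1,"spin":0.002,"claw":1}
  ]
}}

```text
t: 6.9
tcp_pos: [0.5132, -0.1179, 0.1527]
tcp_rot: [1.911, 2.488, 0.002]
contact_force: [0.6, -0.0, -0.1]
finger_gap: 0.0499
```

Run:
```python
from h import *
plan([.51138,-.11509,.017],15)
c=cam("wrist"); cv2.imwrite("pics/w4.png",cv2.resize(c["frame"][:,:,::-1][0:300,150:420],None,fx=2,fy=2,interpolation=cv2.INTER_CUBIC)); np.savez("w4",R=c["R"],t=c["t"],intrinsics=c["intrinsics"])
```

```text
t 6.9 tcp [ 0.5132 -0.1179  0.1527] yaw 14.93 tilt [ 0.0041 -0.0019 -1.    ] q [-0.456  0.086  1.802  0.     1.249 -0.716]
n txyz [ 0.0239 -0.0103  0.9048] spin -0.0007 deg -0.1 alt 1.5701
F [ 0.6  -0.05 -0.12] T [-0.0354  0.0508 -0.0364] gap 0.0499
```

View pics/w4.png

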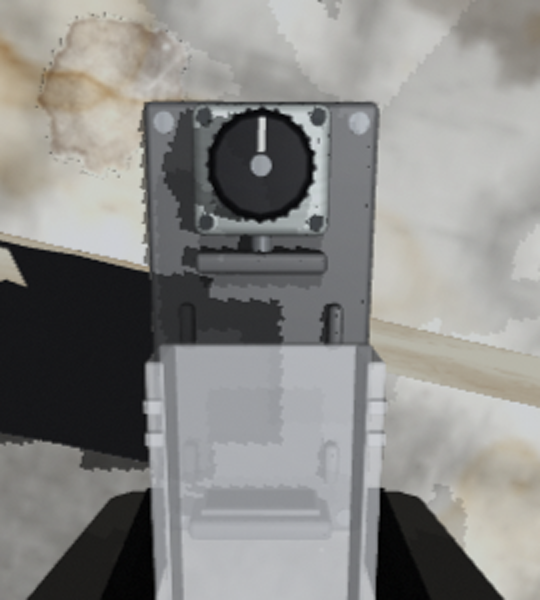

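Run:
```python
from fit import *
c=np.load("w4.npz")
obs=[]
def add(X,x,y):
    obs.append((X,150+x/2-.25 if x else None,y/2-.25 if y else None))
add((86,0,78),261,165)
add((86,17,76),207,None);add((86,-17,76),315,None);
add((109,46,12),145,102);add((109,-46,12),378,102)
add((17,-30,20),None,345);add((35,30,20),None,304);add((35,-30,20),None,304)
add((26,27.5,20),196,None);add((26,-27.5,20),328,None)
add((109,25,41),194,106);add((109,-25,41),328,106);add((63,25,41),None,234);add((63,-25,41),None,234)
x,r,pts=fit(c,obs,[.51,-.115,np.radians(105)])
print(x[:2],np.degrees(x[2]));print((2*r).round(1).tolist())
for nm,X in dict(gate=(48.5,0,36.5),gateb=(56.5,0,36.5),wallF=(-52,0,38),wallB=(-61,0,38)).items():
    p=proj(c,pts(x,np.array([X])/1000))[0];print(nm,((p[0]+.25-150)*2).round(1),((p[1]+.25)*2).round(1))
u=np.array([np.cos(x[2]),np.sin(x[2])]);print(x[:2]+u*.0007, "knob",x[:2]+.086*u)
plan([*(x[:2]+u*.0007),.06],np.degrees(x[2])-90)
```

```text
[ 0.51171767 -0.11512838] 105.14301478167502
[[0.2, -1.4], [0.2, 0.0], [0.1, 0.0], [-2.3, 8.6], [1.1, 7.8], [0.0, 2.1], [0.0, -0.1], [0.0, -0.7], [-1.2, 0.0], [1.2, 0.0], [-4.2, -5.5], [4.0, -6.1], [0.0, 1.0], [0.0, 0.4]]
gate 261.7 273.5
gateb 261.6 252.0
wallF 262.9 519.8
wallB 263.0 539.7
[ 0.51153481 -0.11445269] knob [ 0.48925195 -0.03211458]
t 6.95 tcp [ 0.5132 -0.1181  0.1527] yaw 14.91 tilt [ 0.0042 -0.002  -1.    ] q [-0.456  0.086  1.802  0.     1.248 -0.716]
n txyz [ 0.0283 -0.0069  0.6181] spin -0.002 deg -0.2 alt 1.5687
F [-0.24  0.35 -0.44] T [-0.0504  0.041  -0.0911] gap 0.0497
```

Call:
{"name": "play_rows", "arguments": {
  "moves": [
    {"tx":0.026,"ty":-0.007,"tz":0.15,"spin":-0.002,"claw":1},
    {"tx":0.026,"ty":-0.007,"tz":0.35,"spin":-0.002,"claw":1},
    {"tx":0.026,"ty":-0.007,"tz":0.55,"spin":-0.002,"claw":1},
    {"tx":0.026,"ty":-0.007,"tz":0.6,"spin":-0.002,"claw":1},
    {"tx":0.026,"ty":-0.007,"tz":0.6,"spin":-0.002,"claw":1},
    {"tx":0.026,"ty":-0.007,"tz":0.6,"spin":-0.002,"claw":1},
    {"tx":0.026,"ty":-0.007,"tz":0.6,"spin":-0.002,"claw":1}
  ]
}}

```text
t: 7.53
tcp_pos: [0.5115, -0.115, 0.0627]
tcp_rot: [1.907, 2.491, 0.001]
contact_force: [0.7, -1.5, -1.7]
finger_gap: 0.0496
```

Run:
```python
from h import *
plan([.5115,-.1147,.017],15.1)
c=cam("side");plan([.5115,-.1147,.017],15.1)
```

```text
t 7.53 tcp [ 0.5115 -0.115   0.0627] yaw 15.12 tilt [ 0.0042 -0.002  -1.    ] q [-0.452  0.2    1.872  0.     1.065 -0.716]
n txyz [ 0.0027 -0.0006  0.3044] spin 0.0002 deg 0.0 alt -1.5706
F [ 0.66 -1.49 -1.66] T [-0.0505  0.0651  0.0224] gap 0.0496
t 7.58 tcp [ 0.5115 -0.115   0.0626] yaw 15.12 tilt [ 0.0042 -0.0021 -1.    ] q [-0.452  0.2    1.872 -0.     1.065 -0.716]
n txyz [ 2.500e-03 -3.000e-04  3.041e-01] spin 0.0002 deg 0.0 alt -1.5706
F [ 0.45 -0.08 -0.76] T [-0.0895  0.0868 -0.0084] gap 0.0499
```

Call:
{"name": "play_rows", "arguments": {
  "moves": [
    {"tx":0.002,"ty":0,"tz":0.08,"spin":0,"claw":1},
    {"tx":0.002,"ty":0,"tz":0.16,"spin":0,"claw":1},
    {"tx":0.002,"ty":0,"tz":0.24,"spin":0,"claw":1},
    {"tx":0.002,"ty":0,"tz":0.27,"spin":0,"claw":1},
    {"tx":0.002,"ty":0,"tz":0.285,"spin":0,"claw":1},
    {"tx":0.002,"ty":0,"tz":0.285,"spin":0,"claw":1},
    {"tx":0.002,"ty":0,"tz":0.285,"spin":0,"claw":1}
  ]
}}

```text
t: 8.17
tcp_pos: [0.5091, -0.1135, 0.0167]
tcp_rot: [-1.909, -2.494, 0.0]
contact_force: [-0.4, 0.5, -1.1]
finger_gap: 0.0499
```

Run:
```python
from h import *
c=cam("wrist"); cv2.imwrite("pics/w5.png",cv2.resize(c["frame"][:,:,::-1][0:300,150:420],None,fx=2,fy=2,interpolation=cv2.INTER_CUBIC)); np.savez("w5",R=c["R"],t=c["t"],intrinsics=c["intrinsics"])
plan([.5115,-.1147,.017],15.1)
```

```text
t 8.22 tcp [ 0.5092 -0.1135  0.0168] yaw 15.13 tilt [-6.e-04  4.e-04 -1.e+00] q [-0.451  0.275  1.891  0.     0.977 -0.715]
n txyz [-0.0118  0.013  -0.0012] spin 0.0003 deg 0.0 alt -1.5705
F [-0.1   0.5  -1.49] T [-0.0722 -0.0023 -0.0346] gap 0.0497
```

View pics/w5.png

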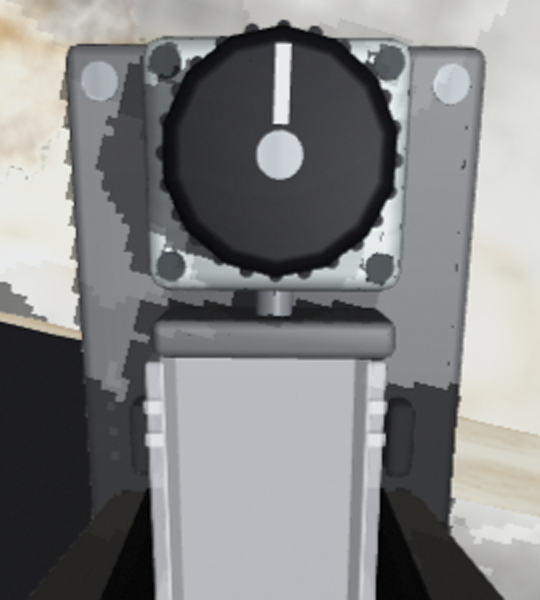

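Call:
{"name": "play_rows", "arguments": {
  "moves": [
    {"tx":-0.006,"ty":0.006,"tz":-0.007,"spin":0,"claw":1},
    {"tx":-0.012,"ty":0.013,"tz":-0.007,"spin":0,"claw":1},
    {"tx":-0.012,"ty":0.013,"tz":-0.007,"spin":0,"claw":1},
    {"tx":-0.012,"ty":0.013,"tz":-0.007,"spin":0,"claw":1}
  ]
}}

```text
t: 8.55
tcp_pos: [0.5119, -0.115, 0.0183]
tcp_rot: [1.91, 2.494, 0.0]
contact_force: [1.0, -0.3, -1.0]
finger_gap: 0.0496
```

Run:
```python
from fit import *
plan([.5115,-.1147,.0165],15.1)
c=cam("wrist"); cv2.imwrite("pics/w6.png",cv2.resize(c["frame"][:,:,::-1][0:300,150:420],None,fx=2,fy=2,interpolation=cv2.INTER_CUBIC)); np.savez("w6",R=c["R"],t=c["t"],intrinsics=c["intrinsics"])
```

```text
t 8.55 tcp [ 0.5119 -0.115   0.0183] yaw 15.12 tilt [ 1.e-04 -0.e+00 -1.e+00] q [-0.452  0.278  1.883  0.     0.981 -0.716]
n txyz [ 0.0025 -0.0019  0.0122] spin 0.0002 deg 0.0 alt -1.5706
F [ 1.03 -0.34 -1.04] T [-0.0388  0.0597 -0.0218] gap 0.0496
```

View pics/w6.png

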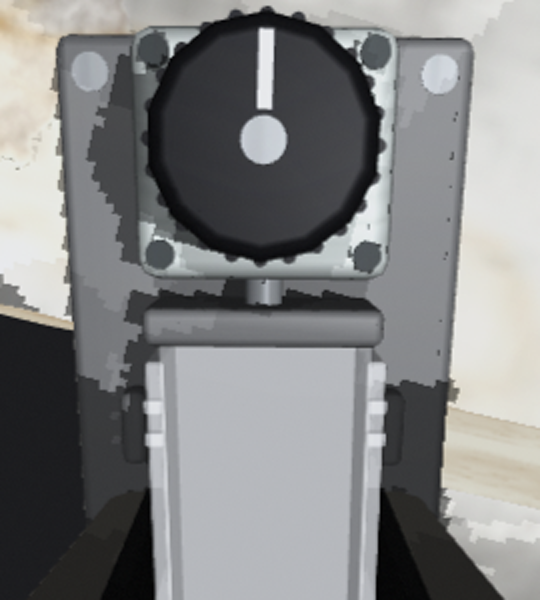

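Call:
{"name": "play_rows", "arguments": {
  "moves": [
    {"tx":0,"ty":0,"tz":0.005,"spin":0,"claw":1},
    {"tx":0,"ty":0,"tz":0.011,"spin":0,"claw":1},
    {"tx":0,"ty":0,"tz":0.012,"spin":0,"claw":1},
    {"tx":0,"ty":0,"tz":0.012,"spin":0,"claw":1}
  ]
}}

```text
t: 8.93
tcp_pos: [0.5118, -0.1149, 0.0165]
tcp_rot: [1.91, 2.495, 0.0]
contact_force: [-0.5, 0.0, -1.5]
finger_gap: 0.05
```

Run:
```python
from fit import *
plan([.5115,-.1147,.0165],15.1)
c=np.load("w6.npz");k=ray(c,(281.75,69.75),.078);print(k)
th=np.radians(105.1);print("origin from knob",k[:2]-.086*np.array([np.cos(th),np.sin(th)]))
```

```text
t 8.93 tcp [ 0.5118 -0.1149  0.0165] yaw 15.13 tilt [ 0. -0. -1.] q [-0.451  0.281  1.883  0.     0.977 -0.716]
n txyz [ 0.0017 -0.0013 -0.0001] spin 0.0002 deg 0.0 alt -1.5705
F [-0.53  0.04 -1.46] T [-0.0851  0.0627 -0.0174] gap 0.05
[ 0.48921036 -0.03267049  0.078     ]
origin from knob [ 0.51161375 -0.11570114]
```

Call:
{"name": "play_rows", "arguments": {
  "moves": [
    {"tx":0,"ty":0,"tz":0.003,"spin":0,"claw":1},
    {"tx":0,"ty":0,"tz":0.006,"spin":0,"claw":1},
    {"tx":0,"ty":0,"tz":0.006,"spin":0,"claw":1}
  ]
}}

```text
t: 9.18
tcp_pos: [0.5118, -0.1149, 0.0165]
tcp_rot: [-1.909, -2.494, 0.0]
contact_force: [-4.1, -0.0, 6.7]
finger_gap: 0.0498
```

Run:
```python
from fit import *
plan([.5115,-.1147,.0165],15.1)
```

```text
t 9.18 tcp [ 0.5118 -0.1149  0.0165] yaw 15.14 tilt [-5.e-04  1.e-04 -1.e+00] q [-0.451  0.282  1.883 -0.     0.978 -0.716]
n txyz [ 0.002  -0.0014 -0.0002] spin 0.0003 deg 0.0 alt -1.5705
F [-4.1  -0.04  6.72] T [ 0.1742  0.6355 -0.0071] gap 0.0498
```

Call:
{"name": "play_rows", "arguments": {
  "moves": [
    {"tx":0,"ty":0,"tz":-0.003,"spin":0,"claw":1},
    {"tx":0,"ty":0,"tz":-0.003,"spin":0,"claw":-0.2},
    {"tx":0,"ty":0,"tz":-0.003,"spin":0,"claw":-0.4},
    {"tx":0,"ty":0,"tz":-0.003,"spin":0,"claw":-0.5},
    {"tx":0,"ty":0,"tz":-0.003,"spin":0,"claw":-0.5},
    {"tx":0,"ty":0,"tz":-0.003,"spin":0,"claw":-0.5}
  ]
}}

```text
t: 9.68
tcp_pos: [0.5117, -0.1149, 0.016]
tcp_rot: [-1.91, -2.494, 0.0]
contact_force: [-0.8, 0.7, 0.3]
finger_gap: 0.0689
```

Call:
{"name": "play_rows", "arguments": {
  "moves": [
    {"tx":0,"ty":0,"tz":-0.1,"spin":0,"claw":-0.5},
    {"tx":0,"ty":0,"tz":-0.3,"spin":0,"claw":-0.5},
    {"tx":0,"ty":0,"tz":-0.5,"spin":0,"claw":-0.5},
    {"tx":0,"ty":0,"tz":-0.7,"spin":0,"claw":-0.5},
    {"tx":0,"ty":0,"tz":-0.9,"spin":0,"claw":-0.5},
    {"tx":0,"ty":0,"tz":-1,"spin":0,"claw":-0.5},
    {"tx":0,"ty":0,"tz":-1,"spin":0,"claw":-0.5}
  ]
}}

```text
t: 10.27
tcp_pos: [0.5144, -0.1161, 0.1706]
tcp_rot: [1.905, 2.488, 0.003]
contact_force: [1.0, -0.6, 0.6]
finger_gap: 0.0684
```

Run:
```python
from fit import *
plan([.4892,-.0323,.12],15.1)
c=cam("wrist"); cv2.imwrite("pics/w7.png",cv2.resize(c["frame"][:,:,::-1][0:300,150:420],None,fx=2,fy=2,interpolation=cv2.INTER_CUBIC)); np.savez("w7",R=c["R"],t=c["t"],intrinsics=c["intrinsics"])
```

```text
t 10.27 tcp [ 0.5144 -0.1161  0.1706] yaw 15.13 tilt [ 0.0076 -0.0037 -1.    ] q [-0.451  0.066  1.787  0.     1.28  -0.716]
n txyz [ 0.5853 -0.0184  0.3338] spin 0.0003 deg 0.0 alt -1.5705
F [ 0.96 -0.61  0.59] T [-0.1004  0.0684  0.0266] gap 0.0684
```

View pics/w7.png

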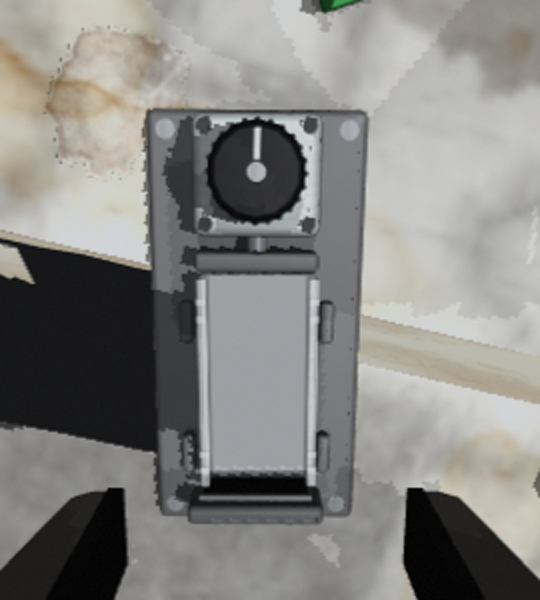

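Run:
```python
from fit import *
c=np.load("w7.npz");print(ray(c,(150+257/2-.25,172/2-.25),.078))
import json
```

```text
[ 0.48954424 -0.03270731  0.078     ]
```

Call:
{"name": "play_rows", "arguments": {
  "moves": [
    {"tx":0.15,"ty":-0.005,"tz":0,"spin":-0.06,"claw":-0.5},
    {"tx":0.35,"ty":-0.01,"tz":0.05,"spin":-0.12,"claw":-0.5},
    {"tx":0.5,"ty":-0.018,"tz":0.1,"spin":-0.18,"claw":-0.5},
    {"tx":0.585,"ty":-0.018,"tz":0.15,"spin":-0.24,"claw":-0.5},
    {"tx":0.585,"ty":-0.018,"tz":0.2,"spin":-0.3,"claw":-0.5},
    {"tx":0.585,"ty":-0.018,"tz":0.25,"spin":-0.36,"claw":-0.5},
    {"tx":0.585,"ty":-0.018,"tz":0.3,"spin":-0.42,"claw":-0.5},
    {"tx":0.585,"ty":-0.018,"tz":0.33,"spin":-0.48,"claw":-0.5},
    {"tx":0.585,"ty":-0.018,"tz":0.33,"spin":-0.54,"claw":-0.5},
    {"tx":0.585,"ty":-0.018,"tz":0.33,"spin":-0.6,"claw":-0.5}
  ]
}}

```text
t: 11.15
tcp_pos: [0.4843, -0.0303, 0.1136]
tcp_rot: [-0.158, -3.133, -0.002]
contact_force: [-1.1, -0.4, 1.2]
finger_gap: 0.0689
```

Run:
```python
from fit import *
plan([.4892,-.0325,.054],84)
for i in range(3):
  cam("top");o=bot.observe();print(o["tcp_pos"].round(4),o["ft_torque"].round(3),o["joint_efforts"][5].round(4),o["joints"][5].round(4))
c=cam("wrist"); cv2.imwrite("pics/w8.png",c["frame"][:,:,::-1]); np.savez("w8",R=c["R"],t=c["t"],intrinsics=c["intrinsics"])
```

```text
t 11.15 tcp [ 0.4843 -0.0303  0.1136] yaw 84.22 tilt [-0.0048  0.0016 -1.    ] q [-0.312  0.034  1.94  -0.     1.172 -1.782]
n txyz [-0.0362 -0.0119  0.3973] spin 0.0019 deg 0.2 alt -1.5689
F [-1.07 -0.42  1.19] T [-0.0199 -0.0343  0.0701] gap 0.0689
[ 0.4845 -0.0304  0.1139] [-0.004  0.004  0.032] -0.0587 -1.7874
[ 0.4847 -0.0304  0.1143] [-0.017  0.02   0.013] -1.019 -1.7765
[ 0.485  -0.0305  0.1147] [ 0.039  0.019 -0.05 ] -0.3522 -1.7731
```

View pics/w8.png

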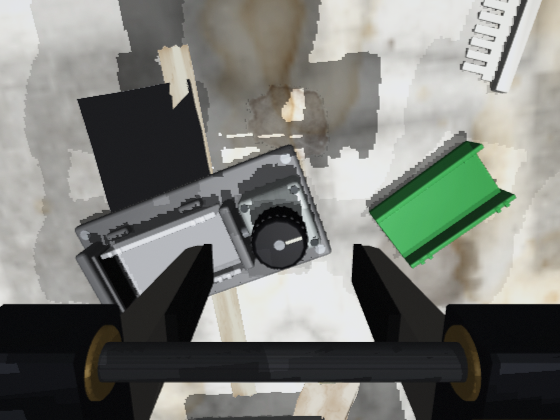

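Run:
```python
from fit import *
c=np.load("w8.npz");print(ray(c,(279,245),.078))
plan([.4892,-.0325,.085],84)
```

```text
[ 0.48971541 -0.03263519  0.078     ]
t 11.35 tcp [ 0.4853 -0.0306  0.1151] yaw 83.68 tilt [-2.4e-03  8.0e-04 -1.0e+00] q [-0.312  0.033  1.938  0.     1.173 -1.773]
n txyz [-0.028  -0.0097  0.2006] spin -0.0028 deg -0.3 alt 1.568
F [-0.29  0.04 -0.8 ] T [-0.0274  0.0024 -0.0147] gap 0.0693
```

Knob centre is consistently at about (0.4894,-0.0326). Going down in two steps.

Call:
{"name": "play_rows", "arguments": {
  "moves": [
    {"tx":-0.028,"ty":-0.01,"tz":0,"spin":0,"claw":-0.5},
    {"tx":-0.028,"ty":-0.01,"tz":0.1,"spin":0,"claw":-0.5},
    {"tx":-0.028,"ty":-0.01,"tz":0.2,"spin":0,"claw":-0.5},
    {"tx":-0.028,"ty":-0.01,"tz":0.2,"spin":0,"claw":-0.5},
    {"tx":-0.028,"ty":-0.01,"tz":0.2,"spin":0,"claw":-0.5},
    {"tx":-0.028,"ty":-0.01,"tz":0.2,"spin":0,"claw":-0.5}
  ]
}}

```text
t: 11.85
tcp_pos: [0.4907, -0.033, 0.0871]
tcp_rot: [0.169, 3.136, -0.0]
contact_force: [-0.5, -0.6, 0.8]
finger_gap: 0.0694
```

Run:
```python
from fit import *
plan([.4894,-.0326,.055],84)
cam("top");plan([.4894,-.0326,.055],84)
```

```text
t 11.85 tcp [ 0.4907 -0.033   0.0871] yaw 83.83 tilt [ 6.e-04 -2.e-04 -1.e+00] q [-0.313  0.085  1.945  0.     1.11  -1.777]
n txyz [0.0091 0.0018 0.2142] spin -0.0014 deg -0.2 alt 1.5693
F [-0.46 -0.59  0.84] T [ 0.043  -0.0427  0.0261] gap 0.0694
t 11.9 tcp [ 0.491  -0.0331  0.0875] yaw 83.85 tilt [ 1.4e-03 -5.0e-04 -1.0e+00] q [-0.313  0.085  1.945 -0.     1.11  -1.777]
n txyz [0.0113 0.0022 0.2164] spin -0.0013 deg -0.2 alt 1.5695
F [-0.2   0.15 -0.01] T [0.0284 0.0497 0.0037] gap 0.0687
```

Call:
{"name": "play_rows", "arguments": {
  "moves": [
    {"tx":0.011,"ty":0.002,"tz":0.07,"spin":0,"claw":-0.5},
    {"tx":0.011,"ty":0.002,"tz":0.14,"spin":0,"claw":-0.5},
    {"tx":0.011,"ty":0.002,"tz":0.215,"spin":0,"claw":-0.5},
    {"tx":0.011,"ty":0.002,"tz":0.215,"spin":0,"claw":-0.5},
    {"tx":0.011,"ty":0.002,"tz":0.215,"spin":0,"claw":-0.5},
    {"tx":0.011,"ty":0.002,"tz":0.215,"spin":0,"claw":-0.5}
  ]
}}

```text
t: 12.4
tcp_pos: [0.4886, -0.0324, 0.0542]
tcp_rot: [-0.168, -3.137, -0.0]
contact_force: [-1.1, 0.9, 0.5]
finger_gap: 0.069
```

Run:
```python
from fit import *
cam("top");plan([.4894,-.0326,.055],84)
```

```text
t 12.45 tcp [ 0.4889 -0.0325  0.0545] yaw 83.88 tilt [ 4.e-04 -1.e-04 -1.e+00] q [-0.314  0.133  1.968  0.     1.04  -1.777]
n txyz [-0.0032 -0.0005 -0.0031] spin -0.0011 deg -0.1 alt 1.5697
F [ 0.88 -0.87  0.62] T [ 0.0219 -0.0445 -0.0048] gap 0.0689
```

Call:
{"name": "play_rows", "arguments": {
  "moves": [
    {"tx":-0.003,"ty":0,"tz":0,"spin":0,"claw":0},
    {"tx":-0.003,"ty":0,"tz":0,"spin":0,"claw":0.2},
    {"tx":-0.003,"ty":0,"tz":0,"spin":0,"claw":0.4},
    {"tx":-0.003,"ty":0,"tz":0,"spin":0,"claw":1},
    {"tx":-0.003,"ty":0,"tz":0,"spin":0,"claw":1},
    {"tx":-0.003,"ty":0,"tz":0,"spin":0,"claw":1},
    {"tx":-0.003,"ty":0,"tz":0,"spin":0,"claw":1},
    {"tx":-0.003,"ty":0,"tz":0,"spin":0,"claw":1}
  ]
}}

```text
t: 13.12
tcp_pos: [0.4892, -0.0328, 0.0545]
tcp_rot: [0.167, 3.137, -0.001]
contact_force: [-1.2, -1.8, 1.3]
finger_gap: 0.0332
```

```bash
cat >> h.py <<'E'
def tq(n=6,save=None):
    r=[]
    for i in range(n):
        o=bot.observe();r.append([o["tcp_pos"][0],o["tcp_pos"][1],o["joints"][5],o["joint_efforts"][5],*o["ft_torque"],*o["contact_force"],np.degrees(np.arctan2(*Ro.from_rotvec(o["tcp_rot"]).as_matrix()[1::-1,1])),o["finger_gap"]])
        c=cam("wrist")
    r=np.array(r);print("t",round(bot.observe()["t"],2),"xy",r[:,:2].mean(0).round(4),"q6",r[-1,2].round(4),"eff6",r[:,3].mean().round(4),r[:,3].std().round(4),"T",r[:,4:7].mean(0).round(3),"Tz",r[:,6].round(3),"F",r[:,7:10].mean(0).round(1),"yaw",r[-1,10].round(2),"gap",r[-1,11].round(4))
    if save: cv2.imwrite(save,cv2.resize(c["frame"][:,:,::-1][150:350,100:400],None,fx=2.6,fy=2.6,interpolation=cv2.INTER_CUBIC))
E
python3 - <<'E'
from h import *
tq(6,"pics/k0.png")
E
```

```text
t 13.42 xy [ 0.4892 -0.0328] q6 -1.7773 eff6 0.0247 0.0001 T [-0.534  0.201  0.04 ] Tz [0.029 0.016 0.08  0.034 0.039 0.043] F [-1.  -2.7  1.4] yaw 83.89 gap 0.0334
```

View pics/k0.png

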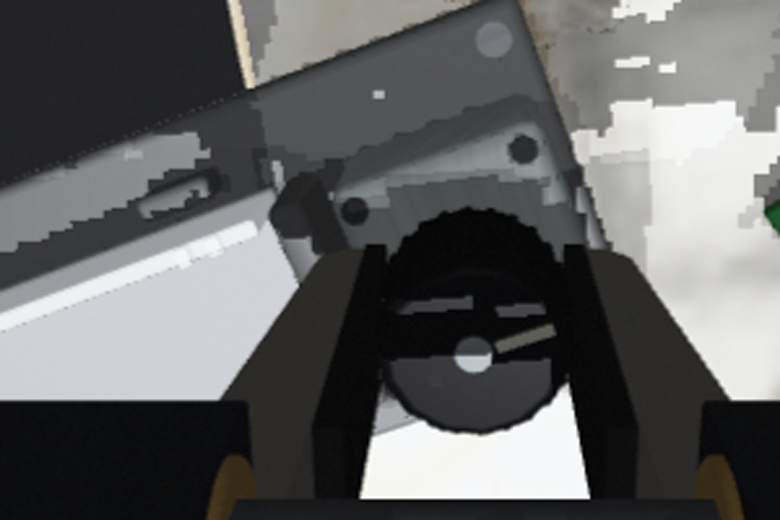

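Call:
{"name": "play_rows", "arguments": {
  "moves": [
    {"tx":0,"ty":0,"tz":0,"spin":0.03,"claw":1},
    {"tx":0,"ty":0,"tz":0,"spin":0.07,"claw":1},
    {"tx":0,"ty":0,"tz":0,"spin":0.11,"claw":1},
    {"tx":0,"ty":0,"tz":0,"spin":0.15,"claw":1},
    {"tx":0,"ty":0,"tz":0,"spin":0.19,"claw":1},
    {"tx":0,"ty":0,"tz":0,"spin":0.23,"claw":1},
    {"tx":0,"ty":0,"tz":0,"spin":0.27,"claw":1},
    {"tx":0,"ty":0,"tz":0,"spin":0.31,"claw":1},
    {"tx":0,"ty":0,"tz":0,"spin":0.35,"claw":1},
    {"tx":0,"ty":0,"tz":0,"spin":0.39,"claw":1}
  ]
}}

```text
t: 14.25
tcp_pos: [0.4893, -0.0326, 0.0544]
tcp_rot: [1.353, 2.835, -0.0]
contact_force: [-1.0, -2.2, 1.2]
finger_gap: 0.033
```

Run:
```python
from h import *
o=bot.observe();print(o["dq"][5],o["joint_efforts"][5])
tq(4,"pics/k1.png")
```

```text
0.9527532230685365 -0.9498809650540352
t 14.45 xy [ 0.4893 -0.0326] q6 -0.9992 eff6 -0.0255 0.5783 T [-0.61   0.157 -0.028] Tz [ 0.042 -0.037 -0.011 -0.105] F [-1.2 -2.7  1.4] yaw 39.3 gap 0.0329
```

View pics/k1.png

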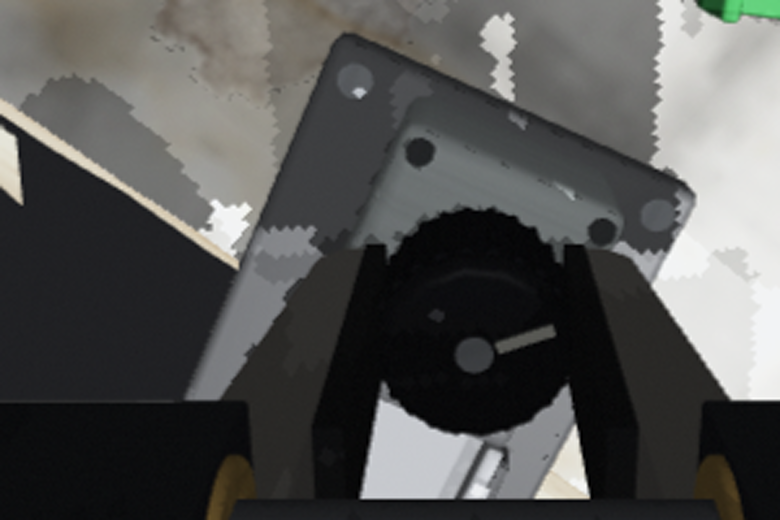

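Call:
{"name": "play_rows", "arguments": {
  "moves": [
    {"tx":0,"ty":0,"tz":0,"spin":0.03,"claw":1},
    {"tx":0,"ty":0,"tz":0,"spin":0.07,"claw":1},
    {"tx":0,"ty":0,"tz":0,"spin":0.11,"claw":1},
    {"tx":0,"ty":0,"tz":0,"spin":0.15,"claw":1},
    {"tx":0,"ty":0,"tz":0,"spin":0.19,"claw":1},
    {"tx":0,"ty":0,"tz":0,"spin":0.23,"claw":1},
    {"tx":0,"ty":0,"tz":0,"spin":0.27,"claw":1},
    {"tx":0,"ty":0,"tz":0,"spin":0.3,"claw":1},
    {"tx":0,"ty":0,"tz":0,"spin":0.3,"claw":1},
    {"tx":0,"ty":0,"tz":0,"spin":0.3,"claw":1}
  ]
}}

```text
t: 15.28
tcp_pos: [0.4895, -0.0325, 0.0545]
tcp_rot: [2.122, 2.315, 0.001]
contact_force: [0.4, -2.9, 1.4]
finger_gap: 0.0331
```

Run:
```python
from h import *
tq(4)
```

```text
t 15.48 xy [ 0.4895 -0.0325] q6 -0.399 eff6 0.0037 0.04 T [-0.552 -0.137 -0.004] Tz [-0.051  0.026  0.031 -0.02 ] F [ 0.7 -2.4  1. ] yaw 4.9 gap 0.0329
```

Call:
{"name": "play_rows", "arguments": {
  "moves": [
    {"tx":0,"ty":0,"tz":0,"spin":0.02,"claw":1},
    {"tx":0,"ty":0,"tz":0,"spin":0.04,"claw":1},
    {"tx":0,"ty":0,"tz":0,"spin":0.06,"claw":1},
    {"tx":0,"ty":0,"tz":0,"spin":0.08,"claw":1},
    {"tx":0,"ty":0,"tz":0,"spin":0.1,"claw":1},
    {"tx":0,"ty":0,"tz":0,"spin":0.1,"claw":1},
    {"tx":0,"ty":0,"tz":0,"spin":0.1,"claw":1}
  ]
}}

```text
t: 16.07
tcp_pos: [0.4895, -0.0325, 0.0545]
tcp_rot: [2.344, 2.09, 0.001]
contact_force: [1.4, -2.9, 1.3]
finger_gap: 0.0328
```

Run:
```python
from h import *
tq(4)
c=cam("top");crop(c,"pics/t2.png",270,370,190,260,6)
c=cam("side");crop(c,"pics/s2.png",270,350,175,260,6)
```

```text
t 16.27 xy [ 0.4895 -0.0325] q6 -0.1983 eff6 -0.0071 0.0264 T [-0.597 -0.367 -0.051] Tz [-0.109 -0.058  0.002 -0.038] F [ 2.  -2.9  0.8] yaw -6.6 gap 0.0328
```

View pics/s2.png

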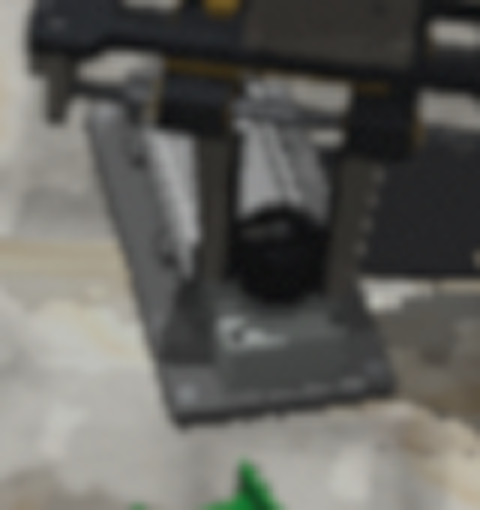

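Call:
{"name": "play_rows", "arguments": {
  "moves": [
    {"tx":0,"ty":0,"tz":0,"spin":0.02,"claw":1},
    {"tx":0,"ty":0,"tz":0,"spin":0.04,"claw":1},
    {"tx":0,"ty":0,"tz":0,"spin":0.06,"claw":1},
    {"tx":0,"ty":0,"tz":0,"spin":0.08,"claw":1},
    {"tx":0,"ty":0,"tz":0,"spin":0.1,"claw":1},
    {"tx":0,"ty":0,"tz":0,"spin":0.1,"claw":1},
    {"tx":0,"ty":0,"tz":0,"spin":0.1,"claw":1}
  ]
}}

```text
t: 16.95
tcp_pos: [0.4896, -0.0325, 0.0545]
tcp_rot: [2.542, 1.845, 0.001]
contact_force: [5.0, -3.2, 1.0]
finger_gap: 0.0333
```

```bash
sed -i 's/"eff6",r\[:,3\].mean().round(4),r\[:,3\].std().round(4)/"eff6",r[:,3].round(4)/' h.py
python3 - <<'E'
from h import *
tq(6)
E
```

```text
t 17.25 xy [ 0.4896 -0.0325] q6 0.0016 eff6 [ 0.0428 -0.0325 -0.0304 -0.0259 -0.0248 -0.0247] T [-0.696 -0.706 -0.026] Tz [-0.069 -0.013 -0.045  0.03  -0.051 -0.011] F [ 4.4 -3.4 -0.2] yaw -18.05 gap 0.0333
```

Call:
{"name": "play_rows", "arguments": {
  "moves": [
    {"tx":0,"ty":0,"tz":0,"spin":0.02,"claw":1},
    {"tx":0,"ty":0,"tz":0,"spin":0.04,"claw":1},
    {"tx":0,"ty":0,"tz":0,"spin":0.06,"claw":1},
    {"tx":0,"ty":0,"tz":0,"spin":0.08,"claw":1},
    {"tx":0,"ty":0,"tz":0,"spin":0.1,"claw":1},
    {"tx":0,"ty":0,"tz":0,"spin":0.1,"claw":1},
    {"tx":0,"ty":0,"tz":0,"spin":0.1,"claw":1}
  ]
}}

```text
t: 17.83
tcp_pos: [0.4896, -0.0326, 0.0545]
tcp_rot: [2.713, 1.582, 0.001]
contact_force: [4.2, -4.6, -0.8]
finger_gap: 0.0335
```

Run:
```python
from h import *
tq(6)
```

```text
t 18.13 xy [ 0.4896 -0.0326] q6 0.2016 eff6 [ 0.0157 -0.019  -0.0258 -0.027  -0.0273 -0.0273] T [-0.695 -0.758 -0.032] Tz [-0.078 -0.078  0.044 -0.024 -0.022 -0.031] F [ 4.6 -3.6 -0.7] yaw -29.5 gap 0.033
```

Call:
{"name": "play_rows", "arguments": {
  "moves": [
    {"tx":0,"ty":0,"tz":0,"spin":0.02,"claw":1},
    {"tx":0,"ty":0,"tz":0,"spin":0.04,"claw":1},
    {"tx":0,"ty":0,"tz":0,"spin":0.06,"claw":1},
    {"tx":0,"ty":0,"tz":0,"spin":0.075,"claw":1},
    {"tx":0,"ty":0,"tz":0,"spin":0.075,"claw":1},
    {"tx":0,"ty":0,"tz":0,"spin":0.075,"claw":1}
  ]
}}

```text
t: 18.63
tcp_pos: [0.4897, -0.0326, 0.0545]
tcp_rot: [2.824, 1.374, 0.002]
contact_force: [4.4, -3.6, -0.6]
finger_gap: 0.0331
```

Run:
```python
from h import *
tq(6)
```

```text
t 18.93 xy [ 0.4896 -0.0326] q6 0.3516 eff6 [ 0.0056 -0.0205 -0.0257 -0.0266 -0.0267 -0.0268] T [-0.729 -0.738 -0.029] Tz [-0.002 -0.059 -0.105 -0.003  0.003 -0.01 ] F [ 4.3 -3.2 -1. ] yaw -38.1 gap 0.0329
```

Call:
{"name": "play_rows", "arguments": {
  "moves": [
    {"tx":0,"ty":0,"tz":0,"spin":0.02,"claw":1},
    {"tx":0,"ty":0,"tz":0,"spin":0.04,"claw":1},
    {"tx":0,"ty":0,"tz":0,"spin":0.06,"claw":1},
    {"tx":0,"ty":0,"tz":0,"spin":0.075,"claw":1},
    {"tx":0,"ty":0,"tz":0,"spin":0.075,"claw":1},
    {"tx":0,"ty":0,"tz":0,"spin":0.075,"claw":1}
  ]
}}

```text
t: 19.43
tcp_pos: [0.4897, -0.0327, 0.0545]
tcp_rot: [2.919, 1.159, 0.002]
contact_force: [4.2, -4.0, -1.0]
finger_gap: 0.0331
```

Run:
```python
from h import *
tq(6,"pics/k5.png")
```

```text
t 19.73 xy [ 0.4897 -0.0327] q6 0.5015 eff6 [ 0.0055 -0.0206 -0.0257 -0.0266 -0.0267 -0.0268] T [-0.735 -0.75  -0.019] Tz [-0.037  0.016  0.006 -0.061 -0.007 -0.032] F [ 4.5 -3.4 -1.1] yaw -46.69 gap 0.0331
```

View pics/k5.png

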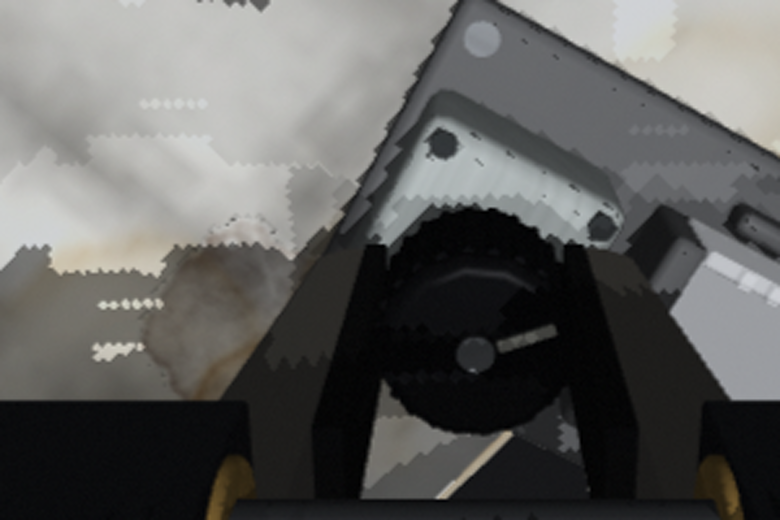

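Call:
{"name": "play_rows", "arguments": {
  "moves": [
    {"tx":0,"ty":0,"tz":0,"spin":0.02,"claw":1},
    {"tx":0,"ty":0,"tz":0,"spin":0.04,"claw":1},
    {"tx":0,"ty":0,"tz":0,"spin":0.06,"claw":1},
    {"tx":0,"ty":0,"tz":0,"spin":0.075,"claw":1},
    {"tx":0,"ty":0,"tz":0,"spin":0.075,"claw":1},
    {"tx":0,"ty":0,"tz":0,"spin":0.075,"claw":1}
  ]
}}

```text
t: 20.23
tcp_pos: [0.4897, -0.0327, 0.0545]
tcp_rot: [2.998, 0.937, 0.002]
contact_force: [4.6, -3.4, -0.5]
finger_gap: 0.0331
```

Run:
```python
from h import *
tq(6)
```

```text
t 20.53 xy [ 0.4897 -0.0327] q6 0.6516 eff6 [ 0.0054 -0.0207 -0.0258 -0.0267 -0.0268 -0.0269] T [-0.772 -0.741 -0.04 ] Tz [-0.078  0.007 -0.039 -0.013 -0.058 -0.06 ] F [ 4.8 -3.6 -0.8] yaw -55.28 gap 0.0333
```

Call:
{"name": "play_rows", "arguments": {
  "moves": [
    {"tx":0,"ty":0,"tz":0,"spin":0.02,"claw":1},
    {"tx":0,"ty":0,"tz":0,"spin":0.04,"claw":1},
    {"tx":0,"ty":0,"tz":0,"spin":0.06,"claw":1},
    {"tx":0,"ty":0,"tz":0,"spin":0.075,"claw":1},
    {"tx":0,"ty":0,"tz":0,"spin":0.075,"claw":1},
    {"tx":0,"ty":0,"tz":0,"spin":0.075,"claw":1}
  ]
}}

```text
t: 21.03
tcp_pos: [0.4897, -0.0328, 0.0545]
tcp_rot: [3.059, 0.71, 0.002]
contact_force: [5.5, -3.4, -0.9]
finger_gap: 0.0334
```

Run:
```python
from h import *
tq(6)
```

```text
t 21.33 xy [ 0.4897 -0.0328] q6 0.8015 eff6 [ 0.0151 -0.011  -0.0162 -0.0171 -0.0172 -0.0172] T [-0.787 -0.731 -0.029] Tz [-0.047 -0.021 -0.012 -0.08  -0.026  0.012] F [ 4.8 -3.9 -1. ] yaw -63.88 gap 0.0331
```

Call:
{"name": "play_rows", "arguments": {
  "moves": [
    {"tx":0,"ty":0,"tz":0,"spin":0.02,"claw":1},
    {"tx":0,"ty":0,"tz":0,"spin":0.04,"claw":1},
    {"tx":0,"ty":0,"tz":0,"spin":0.05,"claw":1},
    {"tx":0,"ty":0,"tz":0,"spin":0.05,"claw":1},
    {"tx":0,"ty":0,"tz":0,"spin":0.05,"claw":1}
  ]
}}

```text
t: 21.75
tcp_pos: [0.4897, -0.0328, 0.0545]
tcp_rot: [3.091, 0.556, 0.002]
contact_force: [5.1, -3.8, -1.8]
finger_gap: 0.033
```

Run:
```python
from h import *
tq(6)
```

```text
t 22.05 xy [ 0.4897 -0.0328] q6 0.9015 eff6 [0.0386 0.0213 0.018  0.0175 0.0174 0.0174] T [-0.781 -0.742  0.012] Tz [ 0.053  0.024  0.006  0.051 -0.03  -0.035] F [ 4.7 -3.7 -1.3] yaw -69.6 gap 0.0331
```

Call:
{"name": "play_rows", "arguments": {
  "moves": [
    {"tx":0,"ty":0,"tz":0,"spin":0.015,"claw":1},
    {"tx":0,"ty":0,"tz":0,"spin":0.03,"claw":1},
    {"tx":0,"ty":0,"tz":0,"spin":0.03,"claw":1},
    {"tx":0,"ty":0,"tz":0,"spin":0.03,"claw":1}
  ]
}}

```text
t: 22.38
tcp_pos: [0.4897, -0.0328, 0.0545]
tcp_rot: [3.106, 0.463, 0.002]
contact_force: [4.9, -4.6, -1.1]
finger_gap: 0.0332
```

Run:
```python
from h import *
tq(6)
```

```text
t 22.68 xy [ 0.4897 -0.0328] q6 0.9614 eff6 [0.0694 0.044  0.039  0.0381 0.038  0.038 ] T [-0.817 -0.713  0.023] Tz [0.032 0.006 0.033 0.021 0.026 0.021] F [ 4.6 -4.  -1.3] yaw -73.03 gap 0.0332
```

Call:
{"name": "play_rows", "arguments": {
  "moves": [
    {"tx":0,"ty":0,"tz":0,"spin":0.015,"claw":1},
    {"tx":0,"ty":0,"tz":0,"spin":0.03,"claw":1},
    {"tx":0,"ty":0,"tz":0,"spin":0.03,"claw":1},
    {"tx":0,"ty":0,"tz":0,"spin":0.03,"claw":1}
  ]
}}

```text
t: 23.02
tcp_pos: [0.4897, -0.0328, 0.0545]
tcp_rot: [3.119, 0.37, 0.002]
contact_force: [4.3, -5.3, -1.4]
finger_gap: 0.0334
```

Run:
```python
from h import *
tq(6)
```

```text
t 23.32 xy [ 0.4897 -0.0328] q6 1.0214 eff6 [0.0886 0.0632 0.0582 0.0574 0.0572 0.0572] T [-0.832 -0.731  0.067] Tz [0.092 0.075 0.061 0.065 0.075 0.033] F [ 4.7 -4.5 -1.2] yaw -76.47 gap 0.0329
```

Call:
{"name": "play_rows", "arguments": {
  "moves": [
    {"tx":0,"ty":0,"tz":0,"spin":0.015,"claw":1},
    {"tx":0,"ty":0,"tz":0,"spin":0.03,"claw":1},
    {"tx":0,"ty":0,"tz":0,"spin":0.03,"claw":1},
    {"tx":0,"ty":0,"tz":0,"spin":0.03,"claw":1}
  ]
}}

```text
t: 23.65
tcp_pos: [0.4897, -0.0328, 0.0545]
tcp_rot: [3.128, 0.276, 0.002]
contact_force: [4.5, -4.3, -1.0]
finger_gap: 0.0333
```

Run:
```python
from h import *
tq(6)
```

```text
t 23.95 xy [ 0.4897 -0.0328] q6 1.0814 eff6 [0.0926 0.0671 0.0622 0.0613 0.0612 0.0612] T [-0.829 -0.721  0.062] Tz [0.067 0.058 0.094 0.073 0.051 0.026] F [ 4.6 -4.3 -1. ] yaw -79.91 gap 0.0331
```

Call:
{"name": "play_rows", "arguments": {
  "moves": [
    {"tx":0,"ty":0,"tz":0,"spin":0.015,"claw":1},
    {"tx":0,"ty":0,"tz":0,"spin":0.03,"claw":1},
    {"tx":0,"ty":0,"tz":0,"spin":0.04,"claw":1},
    {"tx":0,"ty":0,"tz":0,"spin":0.04,"claw":1}
  ]
}}

```text
t: 24.28
tcp_pos: [0.4897, -0.0329, 0.0545]
tcp_rot: [3.137, 0.15, 0.002]
contact_force: [4.8, -4.9, -1.1]
finger_gap: 0.0332
```

Run:
```python
from h import *
tq(6,"pics/k9.png")
```

```text
t 24.58 xy [ 0.4897 -0.0329] q6 1.1614 eff6 [0.2704 0.1199 0.0737 0.0641 0.0624 0.0621] T [-0.873 -0.707  0.057] Tz [0.098 0.033 0.058 0.044 0.09  0.019] F [ 4.8 -4.2 -1.2] yaw -84.49 gap 0.0328
```

View pics/k9.png

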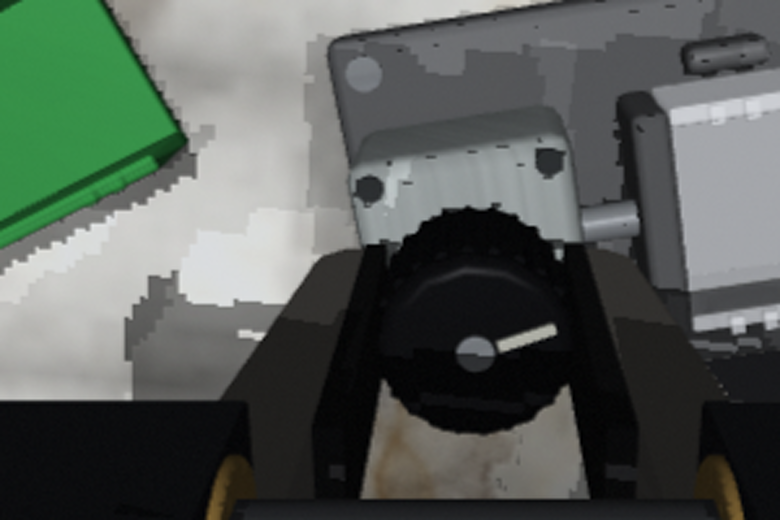

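The torque has levelled off (0.0612 to 0.0621 over 0.08 rad), and the knob mark hasn't moved relative to the fingers. So the clutch has slipped, by about 0.12 rad of the 0.63 rad allowed. Releasing now.

Call:
{"name": "play_rows", "arguments": {
  "moves": [
    {"tx":0,"ty":0,"tz":0,"spin":0,"claw":-0.5},
    {"tx":0,"ty":0,"tz":0,"spin":0,"claw":-0.5},
    {"tx":0,"ty":0,"tz":0,"spin":0,"claw":-0.5},
    {"tx":0,"ty":0,"tz":0,"spin":0,"claw":-0.5},
    {"tx":0,"ty":0,"tz":0,"spin":0,"claw":-0.5},
    {"tx":0,"ty":0,"tz":0,"spin":0,"claw":-0.5}
  ]
}}

```text
t: 25.08
tcp_pos: [0.4887, -0.0322, 0.0541]
tcp_rot: [-3.138, -0.149, 0.001]
contact_force: [0.4, -0.2, -0.6]
finger_gap: 0.0684
```

Call:
{"name": "play_rows", "arguments": {
  "moves": [
    {"tx":0,"ty":0,"tz":-0.05,"spin":0,"claw":-0.5},
    {"tx":0,"ty":0,"tz":-0.15,"spin":0,"claw":-0.5},
    {"tx":0,"ty":0,"tz":-0.3,"spin":0,"claw":-0.5},
    {"tx":0,"ty":0,"tz":-0.5,"spin":0,"claw":-0.5},
    {"tx":0,"ty":0,"tz":-0.7,"spin":0,"claw":-0.5},
    {"tx":0,"ty":0,"tz":-0.9,"spin":0,"claw":-0.5},
    {"tx":0,"ty":0,"tz":-0.9,"spin":0,"claw":-0.5},
    {"tx":0,"ty":0,"tz":-0.9,"spin":0,"claw":-0.5}
  ]
}}

```text
t: 25.75
tcp_pos: [0.4905, -0.0328, 0.1918]
tcp_rot: [3.136, 0.149, 0.007]
contact_force: [-0.4, -1.0, -0.2]
finger_gap: 0.0686
```

Run:
```python
from h import *
plan([.51,-.18,.2],15.1)
c=cam("wrist"); cv2.imwrite("pics/w9.png",c["frame"][:,:,::-1]); np.savez("w9",R=c["R"],t=c["t"],intrinsics=c["intrinsics"])
```

```text
t 25.75 tcp [ 0.4905 -0.0328  0.1918] yaw -84.56 tilt [ 0.0046 -0.0015 -1.    ] q [-0.313 -0.046  1.856  0.     1.327  1.163]
n txyz [ 0.0369  0.9892 -0.0527] spin 0.7011 deg 80.3 alt -0.8697
F [-0.44 -1.04 -0.15] T [ 0.0353  0.0756 -0.0112] gap 0.0686
```

View pics/w9.png

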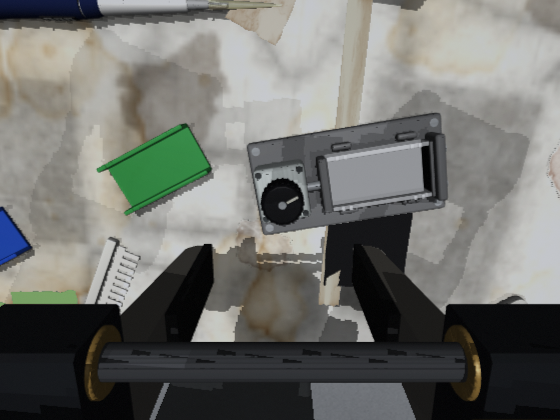

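Run:
```python
from h import *
im=cv2.imread("pics/w9.png"); cv2.imwrite("pics/w9c.png",cv2.resize(im[100:245,240:455],None,fx=3.7,fy=3.7,interpolation=cv2.INTER_CUBIC))
c=np.load("w9.npz");th=np.radians(105.1);s=np.array([.5116,-.1154]);R=np.array([[np.cos(th),-np.sin(th)],[np.sin(th),np.cos(th)]])
for nm,X in dict(gateface=(43,0,36.5),t45_25=(45,25,36),tray_far=(-47,25,36),tray_farR=(-47,-25,36),wall=(-52,0,38)).items():
    X=np.array(X)/1000;p=proj(c,np.r_[s+R@X[:2],X[2]])[0];print(nm,((p-[240,100])*3.7).round(0))
```

```text
gateface [330. 314.]
t45_25 [335. 413.]
tray_far [709. 352.]
tray_farR [696. 147.]
wall [727. 250.]
```

View pics/w9c.png

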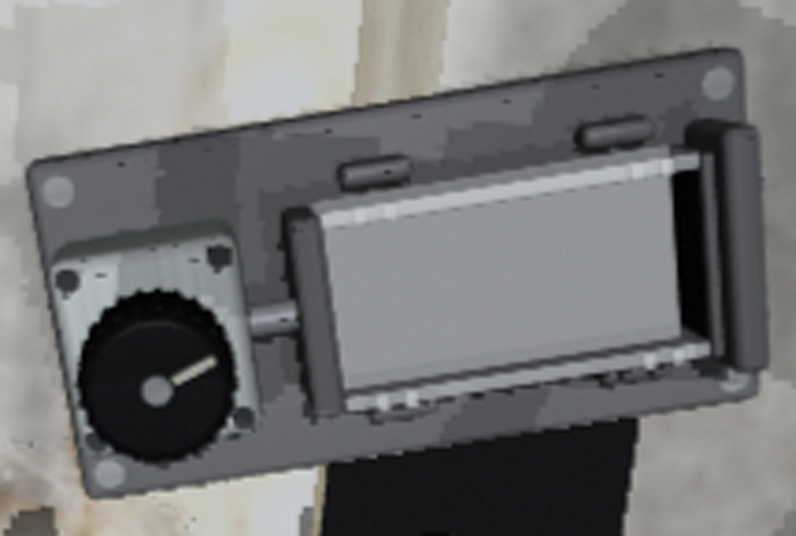

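Run:
```python
from h import *
c=cam("top"); cv2.imwrite("pics/top9.png",c["frame"][:,:,::-1])
print(bot.hand_in())
```

```text
the job is handed in; nothing more can be done
None
```

View pics/top9.png

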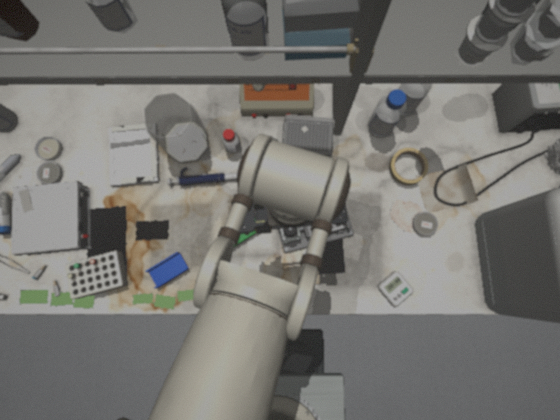

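The clear tray is clamped flat in the bed between the stop plate and the gate, and I handed the job in at about 26 s of the 72 s allowed. No verdict came back.

- **Placing:** I set the tray down until I felt a light contact of about 7 N, then opened the fingers and lifted clear. It sits inside the guides.
- **Clamping:** I turned the knob clockwise by about 2.94 rad. The gate touched the tray at about 2.5 rad. The wrist-joint torque then climbed steadily until about 2.8 rad and levelled off, rising only 0.001 N m over the last 0.08 rad, which I took as the clutch slipping.
- **Slip:** I estimate it at about 0.12 rad, against the 0.63 rad limit. This comes from the torque curve; I did not read the wear pin. The knob's white mark never moved relative to the fingers, so the grip did not slip.
- **Last checks:** The close picture after letting go shows the tray's walls reaching from the gate to the stop plate, with the gripper clear. In the last top view, everything not hidden by the arm (timer, small bottle, blue tray) looked unmoved. The arm covered the comb and part of the green tray, so I could not check those two there.

No check failed. The force sensor's own torque reading was too noisy to rely on (about ±0.05 N m), so I used the last joint's effort instead.

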